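# Lock out and tag the bench isolator

## Robot

A 6-joint arm with a two-finger parallel gripper is mounted at the origin on a cart in front of the work surface, level with it; the furniture and walls round the work are solid. World frame = base frame: x ahead of the robot, y to its left, z up, the work surface at z = 0. Lengths are in m, angles in rad, forces in N, time in s.
With the tool pointing down it reaches from about 0.4 to 0.825 m from the base axis. Payload 7 kg.
Tool frame: the origin (TCP) lies on the centre line of the jaws, within the pads' length; the fingertips stand 19 mm ahead of it and the grasp point (between the pads) is the TCP; z points along the fingers, y is the line along which they close (so a half turn about z gives the same grasp; the last joint's range is limited). The gripper opens to 88 mm and grips with 3 to 60 N. Pads are 19 mm wide; open, the fingers measure 130 mm over their backs; the gripper's body (78 mm by 193 mm) begins 47 mm behind the grasp point.
Start: joints at [-0.924, 0.359, 0.012, 0, -1.224, -0.288], TCP at [0.237, -0.632, 0.246] pointing down, gripper open.
Joint ranges: [-3.07, 3.07], [-1.43, 2.12], [-1.02, 1.25], [-3.03, 1.67], [-3.05, -0], [-3.03, 3.03]. Speed limits (rad/s): [2.39, 2.39, 3.01, 3.14, 3.14, 3.14].

## Interface

Orientations are given as [roll, pitch, yaw] about the fixed x, y, z axes, in that order (R = Rz(yaw) Ry(pitch) Rx(roll)).
In Python, from station import arm, imaging, models gives the robot as it stands.
- The arm moves only by the tool play_rows, never from a script. Its arguments are lists of equal length, an entry for each row: "travel": the shift along the tool's x, y, z in units of 25 mm (1.0 is 25 mm), a list of three; "twist": the turn about the tool's z in units of 0.15 rad (1.0 is 0.15 rad). A call has 1 to 8 rows; each row shifts and turns the commanded pose from where the row before left it, along the tool's axes as they then stand; what a row does not reach is not made up. A row lasts 1/8 s, in which the tool goes at most 62.5 mm and 10.7 degrees, less where a joint would pass 70% of its speed; a pose out of reach is approached as far as the arm can. A call with a number of a shift or a turn outside -1 to 1 is refused whole. A call with a gripper value outside its range is refused whole. "fingers" is the opening, from 0 (shut) to 1 (fully open), set as the call begins (left out, the last holds). The fingers move at their own pace and stop on an object; "newtons" is the grip in N (left out, the last holds). Time passes only in rows, so rows that do not move let the fingers close. It gives the time, the measured TCP pose, the force, the opening and the grip force at its end, in the units of the state.
- arm.get_state(): the state, without advancing time (a new reading comes with each control period).
- imaging.grab_frame(name): name is "scene" or "top" or "wrist"; returns a dict with "pixels" (400x640x3 uint8, red, green, blue), "fx", "fy", "cx", "cy" (pixels), "R" (3x3) and "t" (3): a world point X has camera coordinates R X + t; the wrist camera has in their place "T_tool_cam" (4x4, takes a point from camera to tool coordinates, whose origin is the TCP and whose axes are the flange's). Camera axes: x right, y down, z forward; pixel columns grow to the right and rows downward; lengths in m; the calibration is good to about 2 mm. A picture is of the moment at which its call begins: read the wrist's pose just before it. There is no depth.
- arm.job_done(): hands the job in; it is judged then, once.
Trained networks look in the newest picture that a camera, given by its name, has taken for a name from the list of things; names that differ only in an ending like _2 or _b are one class to them, and where a whole thing is asked for, a point or a joint stands for the part that bears it (a point fixed in the world has none). Each returns a list of dicts, best first, with "confidence" (0 to 1); they miss things now and then, are a little off and sometimes report something else, mostly with a low value. They report only what shows in the picture. A call takes as long as a camera call. They do not tell look-alikes from the thing itself.
- models.boxes_of(name, camera): "extent" ([centre column, centre row, width, height] in pixels, round what is visible of it).
- models.silhouettes(name, camera): "pixels" (400x640 bool, what is visible of it) and "extent" ([centre column, centre row, width, height] in pixels, round what is visible of it).
The state is a dict: "t": time; "q": joint angles; "qd": joint speeds; "joint_efforts": joint torques, N m; "eef_pos": TCP position; "ee_rot": TCP orientation; "force": force on the tool from outside, world axes, zero at the start; "moment": the same for the moment, N m; "width": finger opening in m; "gripper_force": force on a finger pad.
Only numpy, scipy, OpenCV 4.12 (cv2) and the standard library are available. Lean on these libraries where they do the work, as an engineer would, in place of code of your own. Each camera call takes 0.05 s, during which the arm holds its last target. There are 200 camera calls.

## Task

Lock out the bench isolator before somebody works on the panel: swing its lever fully over to the off stop, take the collared lock pin from the wooden tool block and push it through the eye in the lever's tail into the socket below, until its collar sits down on the tail. Then hang the metal lockout tag by its eye on the stem of the pin that stands up from the collar, slid well down towards the collar, let go, and leave the punch and everything else on the bench where it is.

Things in the scene. Friction and masses are not known exactly. Their poses are not given: they have to be found in the camera images.
- isolator: Grey bench isolator, desk-shaped, 165 deep, 210 wide, 132 high, fixed. Origin: centre of underside; x to its rear, y left, z up. Front face slopes up to the rear at 35 deg from level, from x=-80, z=34 to x=59, z=132. On it a crank lever, its hub 43 mm off the face (heights 'off the face' are square to the slope), and right of it a dark steel lock boss, 34 x 34 x 26.
- lever (a joint): Lever angle about its pivot, square to the face: 0 = on (arm up the slope, 20 deg left of straight up), grows counter-clockwise seen from above to 1.22 rad = off, a hard stop (arm straight left along the face, tail straight right over the boss). Stays where left; takes 0.2 N m, about 4 N at the knob.
- lever_knob (a point): Middle of the lever's upright black knob, 22 mm in diameter, 58 mm from the pivot. This point is 56 mm off the face; the thick part reaches from 44 to 68 mm off it. z axis: square to the face, outward (grip from there); at joint 0 x points up the slope and y left, turning with the lever.
- lock_eye (a point): Centre of the 10 mm through hole in the flat steel tail of the lever, on the other end from the knob, 58 mm from the pivot, at the tail's upper face (33.5 mm off the face; tail 6 thick, 30 wide). z axis: square to the face, outward; at joint 0 x points up the slope. It lies over the socket only at the off stop.
- lock_socket (a point): Mouth of the 10 mm hole, 26 deep, in the steel boss on the isolator's face; 7.5 mm below the upper face of the lever's tail when that stands over it. Axes as isolator (not tilted; the hole itself is square to the sloping face).
- tool_block: Pale wooden tool block, 112 x 46 x 40 high, fixed to the bench, with two 10 mm holes along its x axis at -35 and +35 mm. Origin: centre of its underside. The lock pin and the plain punch stand in them, either way round.
- lock_pin: Bright steel pin, 81 long: shank 8 mm in diameter, 30 long, tapered foot; then a disc collar 22 mm in diameter, 5 thick; then a stem 12 mm in diameter, 46 long, tapered top. Origin: foot of the shank, z up along the pin. Starts upright in the block, collar on the block's top (z=40), stem from 45 to 91 mm above the bench.
- pin_collar (a point): On the pin's axis, at the underside of its collar (30 mm from the foot). When the pin is seated this point coincides with lock_eye.
- pin_stem (a point): On the axis of the pin's stem, 23 mm above the collar's top: a good place to grip.
- drift_punch: Dark steel punch, 70 long, 15 mm thick, without a collar, standing in the same block. Leave it there.
- tag: Rigid aluminium lockout tag, a plate 110 long, 50 wide, 5 thick with a white writing panel, lying flat on the bench. Origin: centre of its underside; x points along it towards its eye, z up. Its sides are straight and parallel from x = -50 to +4; from there it narrows to 29 wide round the eye.
- tag_eye (a point): Centre of the 18 mm through hole (brass-rimmed) near the tag's narrow end, 40 mm along x from the tag's origin, at half its thickness. Hung up, the eye goes over the pin's stem and the other end leans down on the sloping face in front.
- tag_grip (a point): Point at half thickness on the tag's middle line, 10 mm behind its origin and 50 mm from the eye, near the centre of mass: grip across the 50 mm width here.
- flux_bottle: Small brown bottle, 39 mm thick, 84 high. A bystander.
- multimeter: Multimeter lying on the bench, 158 x 79 x 46. A bystander.
- masking_roll: Roll of masking tape lying flat, 99 across, 25 high. A bystander.
- breaker_loose_1: Loose single-pole circuit breaker, 92 x 18 x 78. A bystander.
Not all that is in view belongs to the job. Of the things like the tag, leave any that is turquoise; of the rest the larger one is meant.

How it is judged:
By the outcome, as a careful person would: the job done as asked, in the order asked, and still so for the second after the job is handed in, with the robot touching nothing.
It also fails if it takes over 72 s, if anything falls off the work surface, if the arm or the gripper's body presses on something with over 40 N, if the wrist force passes 120 N, or if a joint passes its speed limit or range.

## Working session

There is one attempt and no reset: what is moved stays moved. The work goes in short steps, Python scripts to look and compute and a tool call to move; the robot and the scene stay as the last step left them, time stands still between calls to the robot, and variables do not carry over. Pictures are saved under pics/ and viewed, at most 10 in all, crops included, and the job is handed in when it is done.

Besides the shell and the picture viewer there is one more tool, called after "Call:" by a JSON object that holds its "op" and its "data", one argument or row to a line. play_rows: Moves the arm, as the interface text tells. Shifts and turns lie within -1 to 1; 1 stands for 25 mm of shift or 0.15 rad of turn. Its arguments: {"type":"object","properties":{"travel":{"type":"array","items":{"type":"array","items":{"type":"number"}}},"twist":{"type":"array","items":{"type":"number"}},"fingers":{"type":"number"},"newtons":{"type":"number"}},"required":["travel","twist"]}

```bash
mkdir -p pics; ls; cat > h.py <<'E'
import numpy as np, cv2
from station import arm, imaging, models
from scipy.spatial.transform import Rotation as Rn
def ray(f,u,v,R=None,t=None):
    d=np.array([(u-f['cx'])/f['fx'],(v-f['cy'])/f['fy'],1.])
    R=np.array(f['R']);t=np.array(f['t'])
    return -R.T@t, R.T@d
def onz(f,u,v,z):
    o,d=ray(f,u,v); return o+d*(z-o[2])/d[2]
def proj(f,X):
    c=np.array(f['R'])@np.array(X)+np.array(f['t']); return np.array([f['fx']*c[0]/c[2]+f['cx'],f['fy']*c[1]/c[2]+f['cy']])
def wrist():
    s=arm.get_state(); f=imaging.grab_frame('wrist')
    T=np.eye(4);T[:3,:3]=rot(s['ee_rot']);T[:3,3]=s['eef_pos']
    C=T@np.array(f['T_tool_cam']); f['R']=C[:3,:3].T; f['t']=-C[:3,:3].T@C[:3,3]; return f
def rot(e):
    e=np.array(e); return e if e.shape==(3,3) else Rn.from_euler('xyz',e).as_matrix()
def save(f,n): cv2.imwrite('pics/'+n,cv2.cvtColor(f['pixels'],cv2.COLOR_RGB2BGR))
E
python3 - <<'E'
from h import *
print(arm.get_state())
for c in ['scene','top']:
    f=imaging.grab_frame(c); save(f,c+'0.png')
    R=np.array(f['R']);print(c,f['fx'],-R.T@np.array(f['t']),R.round(3).tolist())
    for n in ['isolator','lever','lever_knob','lock_eye','tool_block','lock_pin','drift_punch','tag','flux_bottle','multimeter','masking_roll','breaker_loose_1']:
        print(n,[(round(b['confidence'],2),np.round(b['extent']).tolist()) for b in models.boxes_of(n,c)][:4])
E
```

```text
pics
{'t': 0.0, 'q': array([-9.23910914e-01,  3.59401135e-01,  1.10875995e-02, -3.52627544e-04,
       -1.22409425e+00, -2.88111625e-01]), 'qd': array([-0.0004867 , -0.00027064, -0.00040022,  0.00051197,  0.00180528,
        0.0010186 ]), 'joint_efforts': array([ 1.86380654e-03, -5.82712054e+01,  2.93066454e+01,  6.99733034e+00,
        7.14212714e-03, -2.26420320e-04]), 'eef_pos': array([ 0.23684416, -0.63161058,  0.2446255 ]), 'ee_rot': array([ 3.13995341e+00, -1.40099735e-04, -2.78293884e+00]), 'force': array([ 0.04123655, -0.56636044, -0.11211618]), 'moment': array([-0.00271992,  0.0113225 , -0.00356899]), 'gripper_force': 0.0, 'width': 0.08778173449463275}
scene 466.90452311737675 [-0.12022984 -0.89002842  1.25300475] [[0.745, -0.666, -0.014], [-0.511, -0.557, -0.655], [0.429, 0.496, -0.755]]
isolator [(0.57, [261.0, 171.0, 67.0, 42.0])]
lever [(0.69, [293.0, 236.0, 29.0, 22.0])]
lever_knob [(0.59, [262.0, 171.0, 65.0, 43.0])]
lock_eye [(0.6, [294.0, 236.0, 33.0, 21.0]), (0.21, [261.0, 172.0, 64.0, 38.0])]
tool_block []
lock_pin []
drift_punch []
tag [(0.68, [292.0, 237.0, 28.0,
[... 599 characters left out ...]
 (0.41, [319.0, 151.0, 34.0, 58.0]), (0.16, [382.0, 211.0, 6.0, 5.0])]
lever [(0.93, [188.0, 180.0, 39.0, 53.0])]
lever_knob [(0.63, [184.0, 178.0, 39.0, 53.0]), (0.54, [326.0, 232.0, 22.0, 35.0])]
lock_eye [(0.64, [187.0, 177.0, 31.0, 53.0])]
tool_block [(0.93, [382.0, 199.0, 24.0, 41.0])]
lock_pin []
drift_punch [(0.59, [388.0, 185.0, 4.0, 6.0])]
tag [(0.81, [441.0, 179.0, 25.0, 37.0]), (0.72, [287.0, 221.0, 19.0, 11.0]), (0.65, [326.0, 230.0, 24.0, 39.0])]
flux_bottle [(0.48, [260.0, 261.0, 20.0, 17.0])]
multimeter [(0.86, [320.0, 152.0, 32.0, 56.0])]
masking_roll [(0.97, [215.0, 261.0, 37.0, 40.0])]
breaker_loose_1 [(0.79, [346.0, 269.0, 24.0, 29.0]), (0.37, [208.0, 175.0, 100.0, 84.0])]
```

View pics/top0.png

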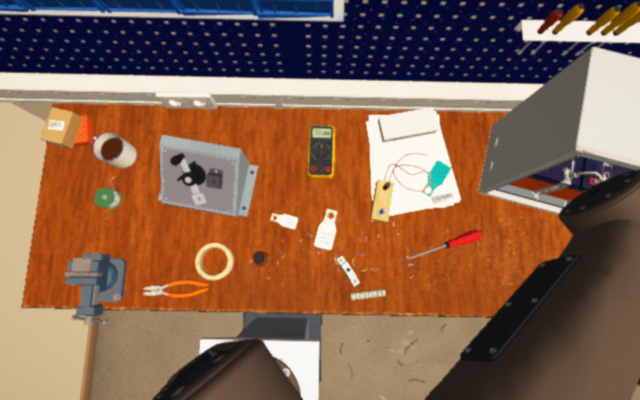

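View pics/scene0.png

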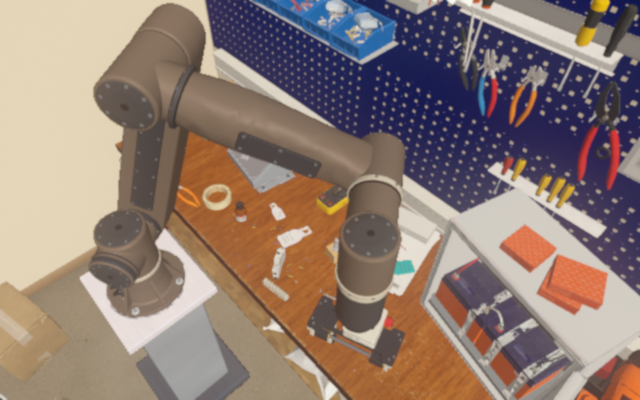

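Top view: the isolator is at (206,174), with the lever knob near (178,159) and the tail near (197,200). The tool block is at (382,199). The large white tag is at (326,230) with its eye at (331,214). The small tag at (287,221) and the turquoise one at (437,179) are decoys.

```bash
python3 - <<'E'
from h import *
f=imaging.grab_frame('top')
for n,u,v,z in [('block',382,199,.03),('tag',326,230,.003),('tageye',331,214,.003),('iso',206,174,.08),('small',287,221,0),('mm',320,152,.04),('bottle',260,258,.08),('roll',215,261,.02)]: print(n,onz(f,u,v,z).round(3))
p=cv2.cvtColor(f['pixels'],cv2.COLOR_RGB2BGR)
a=cv2.resize(p[125:225,150:265],None,fx=5,fy=5,interpolation=cv2.INTER_CUBIC)
b=cv2.resize(p[165:255,365:405],None,fx=5,fy=5,interpolation=cv2.INTER_CUBIC)
o=np.zeros((500,800,3),np.uint8);o[:500,:575]=a;o[:450,580:780]=b
cv2.imwrite('pics/crop.png',o)
E
```

```text
block [ 0.535 -0.329  0.03 ]
tag [ 0.448 -0.175  0.003]
tageye [ 0.494 -0.189  0.003]
iso [0.584 0.149 0.08 ]
small [ 0.472 -0.064  0.   ]
mm [ 0.664 -0.154  0.04 ]
bottle [ 0.366 -0.005  0.08 ]
roll [0.356 0.126 0.02 ]
```

View pics/crop.png

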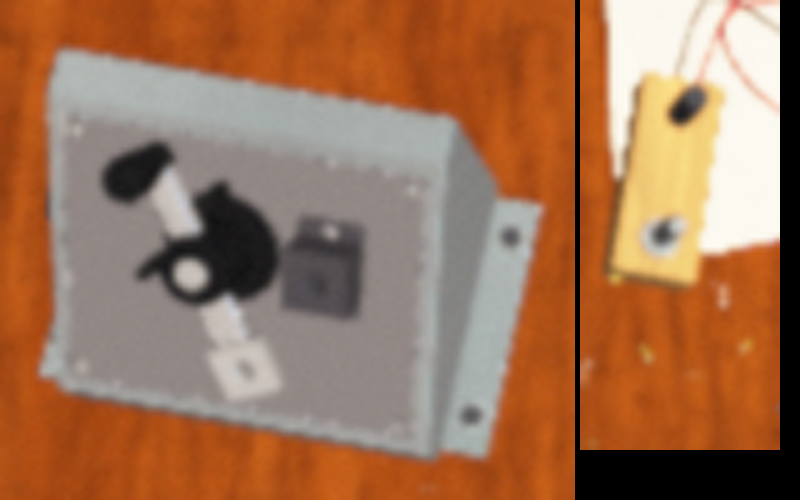

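The crop shows the isolator yawed about -9.5°, with the knob up and left and the tail down and right. The lock boss is at crop (325,265). The bright pin is in the block's near hole (image about (381,212)) and the punch is in the far one.

Call:
{"op": "play_rows", "data": {
  "travel": [
    [0,0,-0.4],
    [0,0,-0.4],
    [0,0,-0.4],
    [0,0,-0.4],
    [0,0,-0.4],
    [0,0,-0.4],
    [0,0,-0.4],
    [0,0,0]
  ],
  "twist": [0.5,0.5,0.5,0.5,0.5,0.5,0.5,0]
}}

```text
t: 2.35
eef_pos: [0.2371, -0.6323, 0.3164]
ee_rot: [-3.14, 0.001, 2.976]
force: [-0.0, -0.4, -0.2]
width: 0.0875
gripper_force: 0.0
```

Call:
{"op": "play_rows", "data": {
  "travel": [
    [-0.5,0.9,0],
    [-0.5,0.9,0],
    [-0.5,0.9,0],
    [-0.5,0.9,0],
    [-0.5,0.9,0],
    [-0.5,0.9,0],
    [-0.5,0.9,0],
    [-0.5,0.9,0]
  ],
  "twist": [0,0,0,0,0,0,0,0],
  "fingers": 0.4
}}

```text
t: 3.35
eef_pos: [0.3658, -0.4702, 0.315]
ee_rot: [3.141, -0.0, 2.977]
force: [-0.2, 1.2, -0.8]
width: 0.035
gripper_force: 0.0
```

```bash
python3 - <<'E'
from h import *
s=arm.get_state();print(s['t'],s['eef_pos'],s['ee_rot'],s['q'])
f=wrist();print(np.round(f['T_tool_cam'],3).tolist(),f['fx'])
save(f,'w1.png')
print([proj(f,X).round() for X in [(.535,-.329,.03),(.448,-.175,.003),(.584,.149,.08)]])
E
```

```text
3.35 [ 0.36575972 -0.4701634   0.31500028] [ 3.14120184e+00 -4.16231990e-04  2.97742216e+00] [-5.81945152e-01  1.92551007e-01 -5.85804785e-02 -1.94399173e-04
 -1.32020384e+00 -1.15297349e+00]
[[-0.0, -0.959, -0.282, 0.076], [1.0, -0.0, -0.001, 0.0], [0.001, -0.282, 0.959, -0.139], [0.0, 0.0, 0.0, 1.0]] 276.0340783725184
[array([419., 256.]), array([502., 189.]), array([753., 254.])]
```

Call:
{"op": "play_rows", "data": {
  "travel": [
    [0,1,0],
    [0,1,0],
    [0,1,0],
    [0,1,0],
    [0,1,0],
    [0,1,0],
    [0,1,0],
    [0,0,0]
  ],
  "twist": [0,0,0,0,0,0,0,0]
}}

```text
t: 4.4
eef_pos: [0.3944, -0.2973, 0.3155]
ee_rot: [3.141, 0.0, 2.979]
force: [0.1, 0.5, 0.2]
width: 0.0351
gripper_force: 0.0
```

```bash
python3 - <<'E'
from h import *
f=wrist();save(f,'w2.png')
np.save('w2.npy',f,allow_pickle=True)
s=arm.get_state();print(s['eef_pos'])
for n in ['tool_block','lock_pin','drift_punch','tag']:
    for m in models.silhouettes(n,'wrist')[:3]: print(n,round(m['confidence'],2),np.round(m['extent'],1),cv2.minAreaRect(np.argwhere(m['pixels'])[:,::-1].astype(np.float32)))
E
```

```text
[ 0.39437364 -0.29798747  0.31548658]
tool_block 0.58 [315.5 242.3  34.6  52.4] ((316.5, 240.5), (47.0, 29.0), 90.0)
tool_block 0.54 [315.2 242.2  12.2  18.4] ((315.5, 242.0), (20.0, 11.0), 90.0)
lock_pin 0.55 [315.8 243.1  11.4  16.9] ((316.0, 242.0), (20.0, 12.0), 90.0)
drift_punch 0.24 [399.6 190.6  36.9  67.9] ((396.42974853515625, 189.77838134765625), (30.620655059814453, 65.03639221191406), 8.972625732421875)
tag 0.7 [398.1 191.4  37.1  61. ] ((397.0999450683594, 189.79998779296875), (30.97127914428711, 65.76094055175781), 8.130102157592773)
tag 0.64 [469.9 193.1  50.5  21.7] ((469.5176086425781, 192.27059936523438), (44.483970642089844, 19.63430404663086), 4.39870548248291)
```

View pics/w2.png

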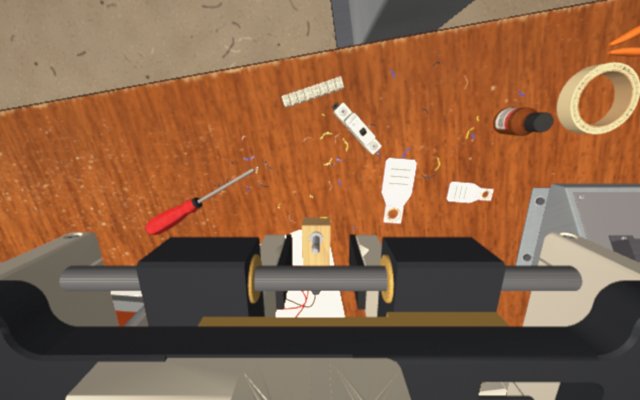

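Call:
{"op": "play_rows", "data": {
  "travel": [
    [0,1,0],
    [0,1,0],
    [0,1,0],
    [0,1,0],
    [0,1,0],
    [0,1,0],
    [0,1,0],
    [0,1,0]
  ],
  "twist": [0,0,0,0,0,0,0,0]
}}

```text
t: 5.65
eef_pos: [0.4276, -0.1009, 0.3155]
ee_rot: [-3.141, -0.0, 2.975]
force: [0.1, -0.4, 0.2]
width: 0.0351
gripper_force: 0.0
```

Call:
{"op": "play_rows", "data": {
  "travel": [
    [0,1,0],
    [0,1,0],
    [0,1,0],
    [0,1,0],
    [0,0,0]
  ],
  "twist": [0,0,0,0,0],
  "fingers": 0
}}

```text
t: 6.28
eef_pos: [0.4444, -0.0019, 0.3153]
ee_rot: [-3.141, -0.0, 2.977]
force: [0.1, -0.5, 0.4]
width: 0.0004
gripper_force: 0.0
```

```bash
python3 - <<'E'
from h import *
f=wrist();save(f,'w3.png')
np.save('w3.npy',f,allow_pickle=True)
s=arm.get_state();print(s['eef_pos'],s['ee_rot'],s['q'])
for n in ['isolator','lever','lever_knob','lock_eye']:
    for m in models.silhouettes(n,'wrist')[:3]: print(n,round(m['confidence'],2),np.round(m['extent'],1))
E
```

```text
[ 0.44415021 -0.00249772  0.31535097] [-3.14124538e+00 -4.88442191e-04  2.97632936e+00] [ 4.40902538e-01 -7.62248172e-02 -3.47581133e-01  7.39536840e-06
 -1.30003928e+00 -2.17696405e+00]
isolator 0.94 [442.8 248.7 177.2 135.8]
lever 0.76 [473.9 248.5  88.4 100.2]
lever 0.38 [218.1 191.4  29.4  66.8]
lever_knob 0.93 [475.6 251.1  88.3 102.3]
lever_knob 0.17 [442.  249.3 175.5 134.7]
lock_eye 0.76 [475.6 250.9  86.9  99.5]
lock_eye 0.32 [122.3 242.9  28.7  18.1]
```

View pics/w3.png

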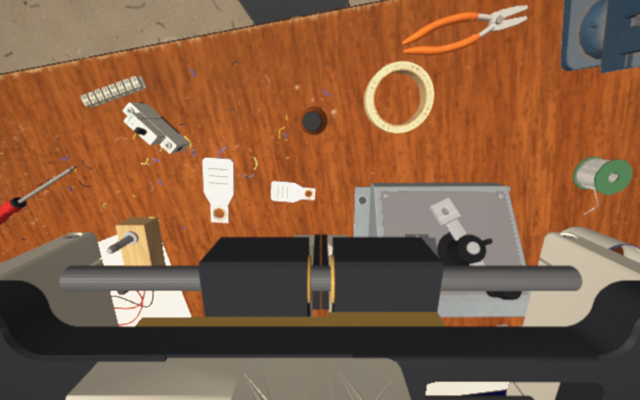

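w2 shows the large tag at (398,190) with its eye at (393,213), the pin at (316,242) and the small tag at (470,192). w3 shows the isolator's front edge at v≈185, the tail's eye at (443,210) and the hub at (465,248). I'll move over the isolator to see all of it.

Call:
{"op": "play_rows", "data": {
  "travel": [
    [-0.75,0.9,0],
    [-0.75,0.9,0],
    [-0.75,0.9,0],
    [-0.75,0.9,0],
    [-0.75,0.9,0],
    [-0.75,0.9,0],
    [0,0,0]
  ],
  "twist": [0,0,0,0,0,0,0]
}}

```text
t: 7.4
eef_pos: [0.5783, 0.1122, 0.3144]
ee_rot: [-3.141, -0.001, 2.975]
force: [-0.1, 0.0, -0.2]
width: 0.0005
gripper_force: 0.0
```

```bash
python3 - <<'E'
from h import *
f=wrist()
np.save('w4.npy',f,allow_pickle=True)
s=arm.get_state();print(s['eef_pos'],s['ee_rot'],s['q'])
p=cv2.cvtColor(f['pixels'],cv2.COLOR_RGB2BGR)[40:240,180:440]
cv2.imwrite('pics/w4.png',cv2.resize(p,None,fx=3,fy=3,interpolation=cv2.INTER_CUBIC)[:600,:800])
E
```

```text
[0.57755636 0.11165298 0.31471977] [-3.14066629e+00 -1.23921370e-03  2.97496412e+00] [ 5.23040616e-01  1.80562320e-01 -7.42242252e-02 -7.62714410e-05
 -1.31755521e+00 -2.26044574e+00]
```

View pics/w4.png

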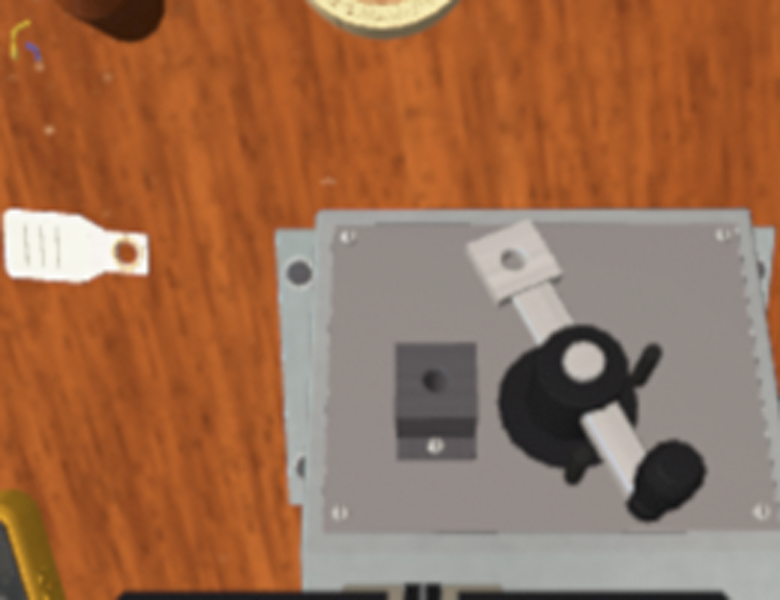

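The crop shows the socket mouth at (435,380), the tail's eye at (512,259), the hub top at (584,361) and the knob around (675,472). The front edge of the face runs from (315,212) to (750,210). Next I'll fit the pose.

```bash
cat > fit.py <<'E'
from h import *
from scipy.optimize import least_squares
a=np.radians(35);U=np.array([np.cos(a),0,np.sin(a)]);N=np.array([-np.sin(a),0,np.cos(a)]);Y=np.array([0,1.,0])
O=np.array([-.080,0,.034])
def W(p,X): c,s=np.cos(p[2]),np.sin(p[2]); return np.array([p[0]+c*X[0]-s*X[1],p[1]+s*X[0]+c*X[1],X[2]])
def F(p,u,v,n): return W(p,O+U*u+Y*v+N*n)
def pts(p,th):  # p: x,y,yaw,pivot u,v
    al=np.radians(20)+th
    d=np.array([np.cos(al),np.sin(al)])
    return dict(hub=F(p,p[3],p[4],.043),knob=F(p,p[3]+.058*d[0],p[4]+.058*d[1],.056),eye=F(p,p[3]-.058*d[0],p[4]-.058*d[1],.0335),sock=F(p,p[3],p[4]-.058,.026),cr=W(p,[-.08,-.105,.034]),cl=W(p,[-.08,.105,.034]))
E
python3 - <<'E'
from fit import *
f=np.load('w4.npy',allow_pickle=True).item()
ob={k:np.array(v)/3+[180,40] for k,v in dict(hub=(584,361),knob=(669,477),eye=(512,260),sock=(435,380),cr=(315,212),cl=(750,210)).items()}
g=lambda p:np.concatenate([(proj(f,X)-ob[k]) for k,X in pts(p,0.).items()])
r=least_squares(g,[.58,.15,-.16,.09,0]);print(r.x,r.fun.reshape(-1,2).round(2).tolist())
np.save('iso.npy',r.x)
for th in [0,.61,1.22]: 
  print(th,{k:v.round(4).tolist() for k,v in pts(r.x,th).items() if k in('knob','eye','sock','hub')})
# tag from w2 : eye & body; also w4 cross-check with top
f2=np.load('w2.npy',allow_pickle=True).item()
print('pin top',[onz(f2,315.8,v,.091).round(4) for v in (235,240)])
p=cv2.cvtColor(f2['pixels'],cv2.COLOR_RGB2BGR)
A=cv2.resize(p[150:230,370:430],None,fx=6,fy=6,interpolation=cv2.INTER_CUBIC);B=cv2.resize(p[210:280,285:350],None,fx=6,fy=6,interpolation=cv2.INTER_CUBIC)
o=np.zeros((480,780,3),np.uint8);o[:,:360]=A;o[:420,380:770]=B;cv2.imwrite('pics/tp.png',o)
E
```

```text
[ 0.57558305  0.16844779 -0.1429758   0.10256458  0.00932287] [[0.05, -0.33], [-3.42, 0.73], [3.66, -1.27], [0.36, 0.87], [-0.35, 1.39], [0.35, -1.6]]
0 {'hub': [0.5565, 0.1806, 0.1281], 'knob': [0.5961, 0.195, 0.17], 'eye': [0.5149, 0.1666, 0.089], 'sock': [0.5579, 0.1218, 0.1141]}
0.61 {'hub': [0.5565, 0.1806, 0.1281], 'knob': [0.5829, 0.2248, 0.1578], 'eye': [0.5281, 0.1367, 0.1012], 'sock': [0.5579, 0.1218, 0.1141]}
1.22 {'hub': [0.5565, 0.1806, 0.1281], 'knob': [0.5574, 0.2391, 0.1388], 'eye': [0.5535, 0.1224, 0.1202], 'sock': [0.5579, 0.1218, 0.1141]}
pin top [array([ 0.4712, -0.3164,  0.091 ]), array([ 0.4788, -0.3177,  0.091 ])]
```

View pics/tp.png

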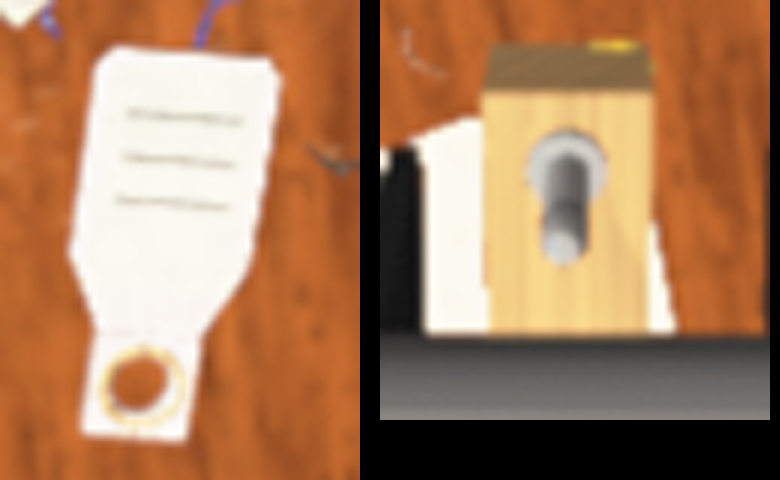

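The tag's eye is at crop (143,382) and its body's top end spans (105–275,55). The pin's collar is at crop (567,172) and its stem top at (563,247).

```bash
python3 - <<'E'
from fit import *
f=np.load('w4.npy',allow_pickle=True).item()
ob={k:np.array(v)/3+[180,40] for k,v in dict(hub=(584,361),knob=(669,477),eye=(512,260),sock=(435,380),cr=(315,212),cl=(750,210)).items()}
g=lambda p:np.concatenate([(proj(f,X)-ob[k]) for k,X in pts(p,p[5]).items()])
r=least_squares(g,[.58,.15,-.16,.09,0,0]);print(r.x.round(4),r.fun.reshape(-1,2).round(2).tolist())
np.save('iso.npy',r.x)
for th in [r.x[5],.4,.8,1.22]: 
  print(th,{k:v.round(4).tolist() for k,v in pts(r.x,th).items() if k in('knob','eye','sock','hub')})
f2=np.load('w2.npy',allow_pickle=True).item()
print('collar',onz(f2,316.2,238.7,.045).round(4),'top',onz(f2,315.5,251.2,.091).round(4))
c=lambda u,v:onz(f2,370+u/6,150+v/6,.005)
e=c(143,382);b=(c(105,50)+c(278,62))/2;print('tag eye',e.round(4),'end',b.round(4),'len',np.linalg.norm(e-b),'dir',np.arctan2(*(e-b)[1::-1]),'sides',np.linalg.norm(c(88,150)-c(272,162)))
E
```

```text
[ 0.5755  0.167  -0.1638  0.1027  0.0101  0.0926] [[-0.2, 0.04], [0.01, -0.33], [0.25, 0.14], [-0.04, 0.24], [-0.31, -0.1], [0.31, 0.09]]
0.09262851800522486 {'hub': [0.5568, 0.1803, 0.1281], 'knob': [0.5959, 0.1989, 0.1688], 'eye': [0.5158, 0.1619, 0.0903], 'sock': [0.557, 0.1215, 0.1142]}
0.4 {'hub': [0.5568, 0.1803, 0.1281], 'knob': [0.5903, 0.2148, 0.1631], 'eye': [0.5215, 0.1461, 0.096], 'sock': [0.557, 0.1215, 0.1142]}
0.8 {'hub': [0.5568, 0.1803, 0.1281], 'knob': [0.5773, 0.2305, 0.1524], 'eye': [0.5344, 0.1303, 0.1067], 'sock': [0.557, 0.1215, 0.1142]}
1.22 {'hub': [0.5568, 0.1803, 0.1281], 'knob': [0.559, 0.2387, 0.1388], 'eye': [0.5527, 0.1222, 0.1203], 'sock': [0.557, 0.1215, 0.1142]}
collar [ 0.4969 -0.3209  0.045 ] top [ 0.4961 -0.3211  0.091 ]
tag eye [ 0.4899 -0.185   0.005 ] end [ 0.3991 -0.1639  0.005 ] len 0.09322238705100659 dir -0.22905243183754945 sides 0.05100671894170217
```

The fit is good: residuals under 0.4 px, yaw -0.164, lever now at 0.09 rad. Next I lower the closed fingers behind and to the right of the knob and push it round.

Call:
{"op": "play_rows", "data": {
  "travel": [
    [-0.2,1,0],
    [-0.2,1,0.4],
    [0,0,1],
    [0,0,1],
    [0,0,1],
    [0,0,1],
    [0,0,1],
    [0,0,0]
  ],
  "twist": [0,0,0,0,0,0,0,0],
  "fingers": 0
}}

```text
t: 8.45
eef_pos: [0.5942, 0.1598, 0.1781]
ee_rot: [-3.139, -0.004, 2.976]
force: [-0.0, 0.5, 0.1]
width: 0.0001
gripper_force: 0.0
```

Call:
{"op": "play_rows", "data": {
  "travel": [
    [0,0.42,0],
    [0,0.42,0],
    [0.26,0.36,0.16],
    [0.26,0.36,0.16],
    [0.16,0.4,0.25],
    [0.16,0.4,0.25],
    [0.12,0.16,0.5],
    [0,0,0]
  ],
  "twist": [0,0,0,0,0,0,0,0]
}}

```text
t: 9.45
eef_pos: [0.5829, 0.2273, 0.1477]
ee_rot: [3.14, 0.002, 2.976]
force: [3.5, 0.6, 0.2]
width: 0.0004
gripper_force: 1.3
```

```bash
cat > chk.py <<'E'
from fit import *
import sys
def levcheck(name):
    f=imaging.grab_frame('top');p=cv2.cvtColor(f['pixels'],cv2.COLOR_RGB2BGR)
    cv2.imwrite('pics/'+name,cv2.resize(p[120:230,140:270],None,fx=5,fy=5,interpolation=cv2.INTER_CUBIC))
def rel(K):
    s=arm.get_state();iso=np.load('iso.npy');d=np.array(s['eef_pos'])-K;c,n=np.cos(iso[2]),np.sin(iso[2])
    return np.array([c*d[0]+n*d[1],-n*d[0]+c*d[1],d[2]])*1000
E
python3 - <<'E'
from chk import *
iso=np.load('iso.npy');print(rel(pts(iso,1.22)['knob']),arm.get_state()['force'])
E
```

```text
[25.42012958 -7.37584209  8.90360647] [3.52252215 0.58337958 0.1677604 ]
```

Call:
{"op": "play_rows", "data": {
  "travel": [
    [0.1,0,0],
    [0.1,0,0],
    [0,0,0]
  ],
  "twist": [0,0,0]
}}

```text
t: 9.82
eef_pos: [0.5815, 0.2273, 0.1492]
ee_rot: [3.138, 0.008, 2.976]
force: [18.0, -2.5, -5.2]
width: 0.0004
gripper_force: 7.5
```

Call:
{"op": "play_rows", "data": {
  "travel": [
    [0.12,0,0],
    [0,0,0]
  ],
  "twist": [0,0]
}}

```text
t: 10.07
eef_pos: [0.5809, 0.2276, 0.1499]
ee_rot: [3.137, 0.011, 2.976]
force: [27.2, -5.3, -8.8]
width: 0.0
gripper_force: 11.8
```

Call:
{"op": "play_rows", "data": {
  "travel": [
    [-0.5,0,0],
    [0,0,-1],
    [0,0,-1],
    [0,0,-1],
    [0,-1,-1],
    [0,-1,-1],
    [0,-1,-1],
    [0,-1,0]
  ],
  "twist": [0,0,0,0,0,0,0,0]
}}

```text
t: 11.08
eef_pos: [0.5701, 0.1258, 0.2996]
ee_rot: [3.14, 0.002, 2.976]
force: [-0.9, -0.2, -0.8]
width: 0.0003
gripper_force: 0.0
```

```bash
python3 - <<'E'
from chk import *
f=wrist();np.save('w5.npy',f,allow_pickle=True)
s=arm.get_state();print(s['eef_pos'],s['ee_rot'])
iso=np.load('iso.npy')
p=cv2.cvtColor(f['pixels'],cv2.COLOR_RGB2BGR)
p=cv2.resize(p[30:240,180:440],None,fx=3,fy=3,interpolation=cv2.INTER_CUBIC)
for k,X in pts(iso,1.22).items():
    u=((proj(f,X)-[180,30])*3).astype(int).tolist();print(k,u);cv2.drawMarker(p,u,(0,255,0),0,10,1)
cv2.imwrite('pics/w5.png',p[:600,:800])
E
```

```text
[0.56884432 0.12341626 0.29843085] [ 3.14101600e+00 -2.55433489e-04  2.97459168e+00]
hub [556, 422]
knob [721, 407]
eye [403, 433]
sock [403, 441]
cr [283, 261]
cl [733, 260]
```

View pics/w5.png

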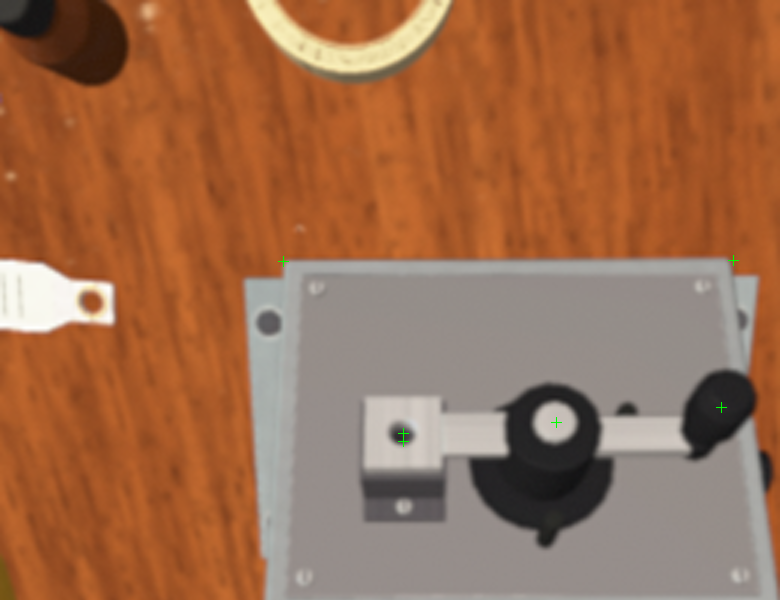

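The lever is at the off stop: the eye shows at (402,434) with the predicted mark on it. Now I go to the pin.

Call:
{"op": "play_rows", "data": {
  "travel": [
    [0,-1,0],
    [0,-1,0],
    [0,-1,0],
    [0,-1,0],
    [0,-1,0],
    [0,-1,0],
    [0,-1,0],
    [0,-1,0]
  ],
  "twist": [0,0,0,0,0,0,0,0],
  "fingers": 0.4
}}

```text
t: 12.12
eef_pos: [0.536, -0.0726, 0.2971]
ee_rot: [-3.141, -0.001, 2.975]
force: [0.4, -0.1, 0.2]
width: 0.0353
gripper_force: 0.0
```

Call:
{"op": "play_rows", "data": {
  "travel": [
    [0,-1,0],
    [0,-1,0],
    [0,-1,0],
    [0,-1,0],
    [0,-1,0],
    [0,-1,0],
    [0,-1,0],
    [0,-1,0]
  ],
  "twist": [0,0,0,0,0,0,0,0]
}}

```text
t: 13.12
eef_pos: [0.5027, -0.2695, 0.297]
ee_rot: [3.141, -0.001, 2.975]
force: [0.2, -0.5, -0.1]
width: 0.0346
gripper_force: 0.0
```

Call:
{"op": "play_rows", "data": {
  "travel": [
    [0,-1,0],
    [0,-1,0],
    [0,0,1],
    [0,0,1],
    [0,0,1],
    [0,0,0],
    [0,0,0]
  ],
  "twist": [0,0,0,0,0,0,0]
}}

```text
t: 14.0
eef_pos: [0.4956, -0.318, 0.2234]
ee_rot: [-3.141, 0.0, 2.975]
force: [-0.7, 0.3, 0.4]
width: 0.0349
gripper_force: 0.0
```

```bash
python3 - <<'E'
from chk import *
P=np.array([.4965,-.321,.073]);print('TCP rel pin in iso axes mm',rel(P),arm.get_state()['ee_rot'])
E
```

```text
TCP rel pin in iso axes mm [ -1.39227891   2.7861848  150.38395041] [-3.14112282e+00  4.13902695e-04  2.97532835e+00]
```

Call:
{"op": "play_rows", "data": {
  "travel": [
    [-0.06,-0.11,1],
    [0,0,1],
    [0,0,1],
    [0,0,1],
    [0,0,1],
    [0,0,0.5],
    [0,0,0.5],
    [0,0,0]
  ],
  "twist": [0,0,0,0,0,0,0,0]
}}

```text
t: 15.0
eef_pos: [0.4965, -0.3204, 0.0723]
ee_rot: [3.142, -0.001, 2.975]
force: [0.7, 0.0, -0.4]
width: 0.0351
gripper_force: 0.0
```

Call:
{"op": "play_rows", "data": {
  "travel": [
    [0,0,0],
    [0,0,0],
    [0,0,0],
    [0,0,0]
  ],
  "twist": [0,0,0,0],
  "fingers": 0,
  "newtons": 15
}}

```text
t: 15.5
eef_pos: [0.4969, -0.3206, 0.073]
ee_rot: [-3.141, 0.001, 2.976]
force: [0.1, -0.3, 2.0]
width: 0.0114
gripper_force: 15.0
```

Call:
{"op": "play_rows", "data": {
  "travel": [
    [0,0,-0.5],
    [0,0,-0.48],
    [0,0,0],
    [0.43,0,0.03],
    [0.41,0,0.11],
    [0,0,0]
  ],
  "twist": [0,0,0,0,0,0]
}}

```text
t: 16.25
eef_pos: [0.4747, -0.3169, 0.0934]
ee_rot: [3.142, -0.001, 2.975]
force: [0.0, -2.1, 1.5]
width: 0.0116
gripper_force: 15.0
```

Call:
{"op": "play_rows", "data": {
  "travel": [
    [0.38,0,0.18],
    [0.28,0,0.17],
    [0,0,0]
  ],
  "twist": [0,0,0]
}}

```text
t: 16.62
eef_pos: [0.4581, -0.3138, 0.084]
ee_rot: [3.141, -0.002, 2.975]
force: [0.4, -1.8, 0.0]
width: 0.0115
gripper_force: 15.0
```

```bash
python3 - <<'E'
from chk import *
f=wrist();np.save('w6.npy',f,allow_pickle=True);g=imaging.grab_frame('scene')
h=imaging.grab_frame('top')
s=arm.get_state();print(s['eef_pos'],s['width'],s['force'])
X=s['eef_pos'];a,b,c=proj(f,X),proj(g,X),proj(h,X);print(a,b,c)
o=np.zeros((400,780,3),np.uint8);o[:,:400]=cv2.resize(cv2.cvtColor(f['pixels'],4)[160:260,270:370],(400,400),interpolation=2)
u,v=b.astype(int);o[:,405:780]=cv2.resize(cv2.cvtColor(g['pixels'],4)[v-30:v+34,u-30:u+30],(375,400),interpolation=2)
cv2.imwrite('pics/w6.png',o)
E
```

```text
[ 0.45881423 -0.31383833  0.08427754] 0.011633819453345065 [-0.7243005  -1.83051718  0.06910313]
[320.01743331 264.21496486] [324.92919584 244.40747934] [380.41542514 224.29781284]
```

View pics/w6.png

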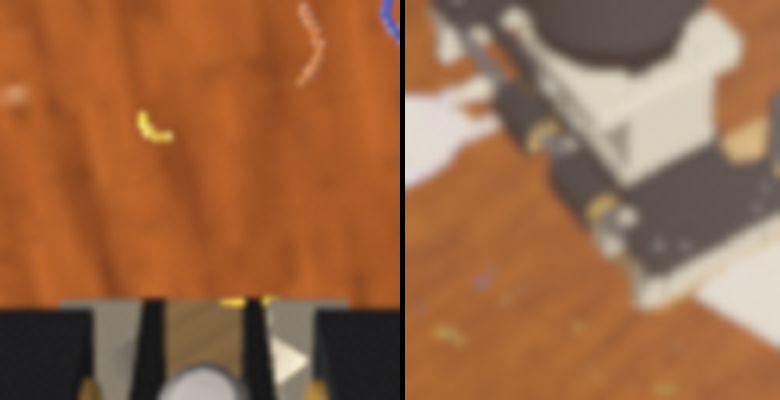

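The wrist crop shows the stem top as a bright disc around (321,257), between the pads. I'll take the tilt from numbers by projecting the predicted stem top for several tilts.

```bash
cat > tilt.py <<'E'
from chk import *
def tilt(f,tcp,off=.018,psi=-.1655):
    x=np.array([np.cos(psi),np.sin(psi),0]);z=np.array([0,0,1.])
    for d in range(0,61,10):
        t=np.radians(d);ax=-x*np.sin(t)+z*np.cos(t);e=x*np.cos(t)+z*np.sin(t)
        C=tcp+ax*off; print(d,'near/centre/far row',*[round(proj(f,C+e*r)[1],1) for r in(-.005,0,.005)],'bottom of stem near edge',round(proj(f,tcp-ax*.028-e*.006)[1],1))
    g=f['pixels'].astype(int)
    for v in range(240,300,2): print(v,g[v,318:323].mean(0).round().tolist(),end=' ')
E
python3 - <<'E'
from tilt import *
f=np.load('w6.npy',allow_pickle=True).item();tilt(f,np.array([.4588,-.3138,.0843]))
E
```

```text
0 near/centre/far row 273.1 282.0 290.8 bottom of stem near edge 234.7
10 near/centre/far row 266.4 276.2 285.9 bottom of stem near edge 241.3
20 near/centre/far row 259.7 269.9 280.2 bottom of stem near edge 248.4
30 near/centre/far row 253.3 263.5 273.8 bottom of stem near edge 255.8
40 near/centre/far row 247.3 257.1 267.1 bottom of stem near edge 263.5
50 near/centre/far row 242.1 251.1 260.4 bottom of stem near edge 271.2
60 near/centre/far row 237.8 245.6 253.9 bottom of stem near edge 279.0
240 [130.0, 101.0, 66.0] 242 [129.0, 100.0, 66.0] 244 [127.0, 98.0, 65.0] 246 [125.0, 97.0, 64.0] 248 [130.0, 101.0, 67.0] 250 [115.0, 92.0, 68.0] 252 [132.0, 127.0, 123.0] 254 [180.0, 173.0, 167.0] 256 [185.0, 177.0, 171.0] 258 [189.0, 182.0, 176.0] 260 [189.0, 182.0, 175.0] 262 [192.0, 185.0, 178.0] 264 [187.0, 181.0, 174.0] 266 [84.0, 81.0, 79.0] 268 [62.0, 60.0, 59.0] 270 [80.0, 78.0, 77.0] 272 [92.0, 91.0, 89.0] 274 [101.0, 99.0, 96.0] 276 [109.0, 106.0, 104.0] 278 [121.0, 118.0, 114.0] 280 [120.0, 116.0, 113.0] 282 [124.0, 120.0, 117.0] 284 [117.0, 113.0, 110.0] 286 [110.0, 108.0, 105.0] 288 [101.0, 99.0, 97.0] 290 [113.0, 113.0, 110.0] 292 [203.0, 174.0, 141.0] 294 [233.0, 190.0, 124.0] 296 [233.0, 190.0, 124.0] 298 [233.0, 191.0, 124.0]
```

The stem top's centre is at row ≈259, so the tilt is about 37°, close to the 35° wanted. I'll draw the pin out along its axis, lift and carry it over.

Call:
{"op": "play_rows", "data": {
  "travel": [
    [0.12,0,-0.17],
    [0.12,0,-0.17],
    [0,0,-0.8],
    [0,0,-1],
    [0,0,-1],
    [0,0,-1],
    [0,0,-1],
    [0,0,-0.6]
  ],
  "twist": [0,0,0,0,0,0,0,0],
  "newtons": 25
}}

```text
t: 17.77
eef_pos: [0.4538, -0.3131, 0.2298]
ee_rot: [3.142, 0.001, 2.975]
force: [0.1, -0.3, -1.1]
width: 0.0113
gripper_force: 25.0
```

Call:
{"op": "play_rows", "data": {
  "travel": [
    [0,0.9,0],
    [0,0.9,0],
    [0,0.9,0],
    [0,0.9,0],
    [0,0.9,0],
    [0,0.9,0],
    [0,0.9,0],
    [0,0.9,0]
  ],
  "twist": [0,0,0,0,0,0,0,0]
}}

```text
t: 18.77
eef_pos: [0.4832, -0.1348, 0.2281]
ee_rot: [3.141, -0.001, 2.975]
force: [-0.3, -0.2, 0.8]
width: 0.0112
gripper_force: 25.0
```

Call:
{"op": "play_rows", "data": {
  "travel": [
    [0,0.9,0],
    [0,0.9,0],
    [0,0.9,0],
    [0,0.9,0],
    [0,0.9,0],
    [0,0.9,0],
    [0,0.9,0],
    [0,0.9,0]
  ],
  "twist": [0,0,0,0,0,0,0,0]
}}

```text
t: 19.77
eef_pos: [0.5129, 0.0425, 0.228]
ee_rot: [-3.141, -0.001, 2.975]
force: [0.4, 0.1, -0.8]
width: 0.0115
gripper_force: 25.0
```

Call:
{"op": "play_rows", "data": {
  "travel": [
    [0,0.9,0],
    [0,0.9,0],
    [0,0,0],
    [0,0,0]
  ],
  "twist": [0,0,0,0]
}}

```text
t: 20.27
eef_pos: [0.5206, 0.0863, 0.2281]
ee_rot: [-3.141, -0.0, 2.976]
force: [-0.2, -1.4, -1.2]
width: 0.0115
gripper_force: 25.0
```

```bash
python3 - <<'E'
from tilt import *
s=arm.get_state();f=wrist();np.save('w7.npy',f,allow_pickle=True)
print('to go (iso X,Y,Z)',-rel(np.array([.5129,.1288,.175])),s['force'],s['width'],s['eef_pos'])
tilt(f,np.array(s['eef_pos']))
m=(f['pixels'].astype(int).min(2)>150);m[:245]=0;m[270:]=0;m[:,:305]=0;m[:,335:]=0
ys,xs=np.nonzero(m);print('\ndisc',xs.mean(),ys.mean(),ys.min(),ys.max(),xs.min(),xs.max())
E
```

```text
to go (iso X,Y,Z) [-14.51755552  40.93055069 -53.2091446 ] [-0.18694615 -1.35285505 -1.23248786] 0.011534570239640817 [0.52056943 0.08631928 0.22813222]
0 near/centre/far row 271.7 280.6 289.3 bottom of stem near edge 233.5
10 near/centre/far row 265.0 274.7 284.4 bottom of stem near edge 240.1
20 near/centre/far row 258.3 268.5 278.7 bottom of stem near edge 247.2
30 near/centre/far row 251.8 262.0 272.4 bottom of stem near edge 254.6
40 near/centre/far row 245.9 255.6 265.7 bottom of stem near edge 262.3
50 near/centre/far row 240.7 249.6 259.0 bottom of stem near edge 270.0
60 near/centre/far row 236.4 244.2 252.5 bottom of stem near edge 277.7
240 [153.0, 145.0, 141.0] 242 [152.0, 144.0, 142.0] 244 [152.0, 144.0, 141.0] 246 [152.0, 145.0, 142.0] 248 [153.0, 145.0, 142.0] 250 [136.0, 129.0, 126.0] 252 [122.0, 118.0, 113.0] 254 [184.0, 177.0, 170.0] 256 [191.0, 183.0, 177.0] 258 [196.0, 188.0, 182.0] 260 [195.0, 188.0, 181.0] 262 [198.0, 191.0, 184.0] 264 [193.0, 186.0, 179.0] 266 [87.0, 84.0, 81.0] 268 [64.0, 62.0, 61.0] 270 [83.0, 81.0, 80.0] 272 [95.0, 93.0, 91.0] 274 [105.0, 102.0, 99.0] 276 [113.0, 110.0, 107.0] 278 [125.0, 122.0, 118.0] 280 [124.0, 120.0, 117.0] 282 [128.0, 124.0, 121.0] 284 [120.0, 116.0, 114.0] 286 [114.0, 111.0, 108.0] 288 [105.0, 102.0, 101.0] 290 [108.0, 106.0, 103.0] 292 [155.0, 149.0, 145.0] 294 [151.0, 145.0, 142.0] 296 [164.0, 163.0, 161.0] 298 [170.0, 169.0, 166.0] 
disc 318.3541666666667 258.328125 245 265 310 327
```

Call:
{"op": "play_rows", "data": {
  "travel": [
    [0.27,0.82,0],
    [0.27,0.82,0],
    [0,0,0.7],
    [0,0,0.7],
    [0,0,0.5],
    [0,0,0],
    [0,0,0],
    [0,0,0]
  ],
  "twist": [0,0,0,0,0,0,0,0]
}}

```text
t: 21.32
eef_pos: [0.5146, 0.129, 0.1815]
ee_rot: [3.141, 0.001, 2.975]
force: [0.2, -0.4, -0.8]
width: 0.0111
gripper_force: 25.0
```

```bash
python3 - <<'E'
from chk import *
from time import sleep
K=np.array([.5129+.0009*.9866,.1288-.0009*.163,.1756])
s=arm.get_state();print('to go',-rel(K),s['force'])
imaging.grab_frame('wrist');print('to go',-rel(K))
imaging.grab_frame('wrist');print('to go',-rel(K))
imaging.grab_frame('wrist');print('to go',-rel(K))
E
```

```text
to go [-0.73868055 -0.47260595 -5.91879729] [ 0.16193778 -0.36563264 -0.79805127]
to go [-0.66247575 -0.46335039 -5.82394008]
to go [-0.58966538 -0.45256132 -5.72914395]
to go [-0.5127056  -0.3834373  -5.62000296]
```

Call:
{"op": "play_rows", "data": {
  "travel": [
    [0.02,-0.02,0.22],
    [-0.11,0,0.16],
    [-0.11,0,0.16],
    [-0.06,0,0.08],
    [0,0,0]
  ],
  "twist": [0,0,0,0,0]
}}

```text
t: 22.1
eef_pos: [0.5185, 0.1272, 0.1666]
ee_rot: [-3.141, -0.003, 2.976]
force: [-18.1, 3.5, 22.9]
width: 0.0114
gripper_force: 25.0
```

```bash
cat > disc.py <<'E'
from chk import *
def disc(f):
    g=f['pixels'].astype(int).mean(2)
    m=(f['pixels'].astype(int).min(2)>165).astype(np.uint8);m[:240]=0;m[285:]=0;m[:,:300]=0;m[:,340:]=0
    n,l,st,c=cv2.connectedComponentsWithStats(m);print([(st[i].tolist(),c[i].round(1).tolist()) for i in range(1,n) if st[i][4]>25])
    print(g[236:300:2,318:323].mean(1).round().tolist())
E
python3 - <<'E'
from disc import *
s=arm.get_state();print(s['eef_pos'],s['force'])
f=wrist();disc(f);save(f,'w8.png');np.save('w8.npy',f,allow_pickle=True)
disc(np.load('w7.npy',allow_pickle=True).item())
E
```

```text
[0.51850367 0.12721506 0.16657289] [-18.11626195   3.51544686  22.85922744]
[([310, 248, 18, 17, 239], [318.3, 256.2])]
[148.0, 148.0, 148.0, 148.0, 144.0, 116.0, 176.0, 183.0, 188.0, 188.0, 190.0, 193.0, 197.0, 200.0, 171.0, 78.0, 63.0, 83.0, 94.0, 103.0, 111.0, 123.0, 122.0, 126.0, 119.0, 113.0, 104.0, 116.0, 201.0, 148.0, 94.0, 117.0]
[([311, 254, 17, 11, 154], [319.1, 259.6])]
[146.0, 146.0, 146.0, 146.0, 146.0, 146.0, 147.0, 130.0, 118.0, 177.0, 183.0, 189.0, 188.0, 191.0, 186.0, 84.0, 62.0, 81.0, 93.0, 102.0, 110.0, 121.0, 121.0, 124.0, 116.0, 111.0, 103.0, 106.0, 150.0, 146.0, 163.0, 168.0]
```

```bash
cat > pred.py <<'E'
from chk import *
f=imaging.grab_frame('wrist');T=np.linalg.inv(f['T_tool_cam']);K=f
def pj(X):
    c=T[:3,:3]@X+T[:3,3];return np.array([K['fx']*c[0]/c[2]+K['cx'],K['fy']*c[1]/c[2]+K['cy']])
def el(t,off,r=.0037):
    t=np.radians(t);ax=np.array([np.sin(t),0,-np.cos(t)]);e=np.array([np.cos(t),0,np.sin(t)]);y=np.array([0,1.,0])
    return np.array([pj(ax*off+r*(e*np.cos(a)+y*np.sin(a))) for a in np.linspace(0,6.28,60)])
if __name__=='__main__':
  for t in (25,30,35,40,45,50):
    print(t,[(off,*el(t,off/1e3)[:,1].min().round(1,None)[None],*el(t,off/1e3)[:,1].max().round(1)[None],np.ptp(el(t,off/1e3)[:,0]).round(1)) for off in (16,18,20,22,24)])
E
python3 pred.py
```

```text
25 [(16, np.float64(257.5), np.float64(272.5), np.float64(14.7)), (18, np.float64(257.7), np.float64(272.9), np.float64(14.9)), (20, np.float64(257.9), np.float64(273.3), np.float64(15.1)), (22, np.float64(258.1), np.float64(273.7), np.float64(15.3)), (24, np.float64(258.3), np.float64(274.2), np.float64(15.6))]
30 [(16, np.float64(254.7), np.float64(269.7), np.float64(14.6)), (18, np.float64(254.5), np.float64(269.7), np.float64(14.9)), (20, np.float64(254.3), np.float64(269.7), np.float64(15.1)), (22, np.float64(254.0), np.float64(269.7), np.float64(15.3)), (24, np.float64(253.8), np.float64(269.7), np.float64(15.5))]
35 [(16, np.float64(252.0), np.float64(266.8), np.float64(14.6)), (18, np.float64(251.4), np.float64(266.4), np.float64(14.8)), (20, np.float64(250.8), np.float64(266.0), np.float64(15.0)), (22, np.float64(250.1), np.float64(265.5), np.float64(15.2)), (24, np.float64(249.5), np.float64(265.1), np.float64(15.4))]
40 [(16, np.float64(249.4), np.float64(263.9), np.float64(14.6)), (18, np.float64(248.4), np.float64(263.1), np.float64(14.7)), (20, np.float64(247.4), np.float64(262.2), np.float64(14.9)), (22, np.float64(246.4), np.float64(261.4), np.float64(15.1)), (24, np.float64(245.4), np.float64(260.5), np.float64(15.4))]
45 [(16, np.float64(246.9), np.float64(260.9), np.float64(14.5)), (18, np.float64(245.6), np.float64(259.8), np.float64(14.7)), (20, np.float64(244.3), np.float64(258.6), np.float64(14.9)), (22, np.float64(242.9), np.float64(257.3), np.float64(15.1)), (24, np.float64(241.4), np.float64(256.0), np.float64(15.3))]
50 [(16, np.float64(244.7), np.float64(258.1), np.float64(14.4)), (18, np.float64(243.0), np.float64(256.5), np.float64(14.6)), (20, np.float64(241.3), np.float64(254.9), np.float64(14.8)), (22, np.float64(239.6), np.float64(253.3), np.float64(14.9)), (24, np.float64(237.8), np.float64(251.7), np.float64(15.1))]
```

Call:
{"op": "play_rows", "data": {
  "travel": [
    [0.06,0,-0.09],
    [0.11,0,-0.16],
    [0.11,0,-0.16],
    [0.06,0,-0.08],
    [0,0,0]
  ],
  "twist": [0,0,0,0,0]
}}

```text
t: 22.82
eef_pos: [0.5122, 0.1288, 0.1777]
ee_rot: [3.141, 0.0, 2.975]
force: [-0.6, 0.0, -0.4]
width: 0.0113
gripper_force: 25.0
```

```bash
python3 - <<'E'
from disc import *
s=arm.get_state();print(s['eef_pos'],s['force'])
f=wrist();disc(f);np.save('w9.npy',f,allow_pickle=True)
o=np.zeros((480,800,3),np.uint8)
for i,n in enumerate(('w7','w9')):
    g=np.load(n+'.npy',allow_pickle=True).item();o[:,i*400:i*400+400]=cv2.resize(cv2.cvtColor(g['pixels'],4)[220:300,287:353],(400,480),interpolation=2)
cv2.imwrite('pics/w9.png',o)
E
```

```text
[0.51219132 0.12875514 0.17766937] [-0.56388234  0.00593989 -0.39567313]
[([310, 248, 18, 17, 237], [318.4, 256.6])]
[149.0, 149.0, 149.0, 149.0, 148.0, 109.0, 174.0, 184.0, 189.0, 190.0, 191.0, 194.0, 198.0, 204.0, 176.0, 79.0, 64.0, 83.0, 95.0, 104.0, 112.0, 124.0, 123.0, 127.0, 119.0, 114.0, 104.0, 121.0, 176.0, 96.0, 112.0, 168.0]
```

Pushing met resistance at the tail, so the pin's tilt in the grip is off. I'll re-reference it mechanically. One light touch of the foot on the bench and one against the isolator's vertical front wall give its angle and length, and pushing on the wall also sets the angle.

Call:
{"op": "play_rows", "data": {
  "travel": [
    [0.8,0,-0.2],
    [0.8,0,0],
    [0.8,0,0.2],
    [0.8,0,0.9],
    [0,0,0.9],
    [0,0,0.9],
    [0,0,0.9],
    [0,0,0.9]
  ],
  "twist": [0,0,0,0,0,0,0,0]
}}

```text
t: 23.88
eef_pos: [0.4323, 0.1421, 0.0648]
ee_rot: [3.141, 0.0, 2.976]
force: [0.5, 0.4, -0.7]
width: 0.0118
gripper_force: 25.0
```

Call:
{"op": "play_rows", "data": {
  "travel": [
    [0,0,0.16],
    [0,0,0.08],
    [0,0,0]
  ],
  "twist": [0,0,0]
}}

```text
t: 24.25
eef_pos: [0.4334, 0.1423, 0.0598]
ee_rot: [3.141, 0.001, 2.976]
force: [-0.4, -0.6, -0.1]
width: 0.0113
gripper_force: 25.0
```

Call:
{"op": "play_rows", "data": {
  "travel": [
    [0,0,0.1],
    [0,0,0.1],
    [0,0,0]
  ],
  "twist": [0,0,0]
}}

```text
t: 24.62
eef_pos: [0.4332, 0.1418, 0.0539]
ee_rot: [-3.141, -0.0, 2.975]
force: [-1.0, 0.3, -1.7]
width: 0.0114
gripper_force: 25.0
```

Call:
{"op": "play_rows", "data": {
  "travel": [
    [0,0,0.1],
    [0,0,0]
  ],
  "twist": [0,0]
}}

```text
t: 24.88
eef_pos: [0.4331, 0.1418, 0.0513]
ee_rot: [-3.141, -0.0, 2.975]
force: [0.9, 0.2, -0.4]
width: 0.0111
gripper_force: 25.0
```

Call:
{"op": "play_rows", "data": {
  "travel": [
    [0,0,0.1],
    [0,0,0]
  ],
  "twist": [0,0]
}}

```text
t: 25.12
eef_pos: [0.4331, 0.1419, 0.0489]
ee_rot: [-3.141, -0.0, 2.975]
force: [-0.2, 0.5, -0.9]
width: 0.0114
gripper_force: 25.0
```

Call:
{"op": "play_rows", "data": {
  "travel": [
    [0,0,0.1],
    [0,0,0]
  ],
  "twist": [0,0]
}}

```text
t: 25.38
eef_pos: [0.4331, 0.1418, 0.0464]
ee_rot: [-3.141, -0.0, 2.975]
force: [-0.7, 0.2, -1.7]
width: 0.0112
gripper_force: 25.0
```

Call:
{"op": "play_rows", "data": {
  "travel": [
    [0,0,0.1],
    [0,0,0]
  ],
  "twist": [0,0]
}}

```text
t: 25.62
eef_pos: [0.4332, 0.142, 0.0442]
ee_rot: [-3.142, 0.0, 2.976]
force: [-2.7, -0.4, 6.9]
width: 0.0112
gripper_force: 25.0
```

Call:
{"op": "play_rows", "data": {
  "travel": [
    [0,0,0.1],
    [0,0,0]
  ],
  "twist": [0,0]
}}

```text
t: 25.88
eef_pos: [0.4331, 0.142, 0.0421]
ee_rot: [3.141, 0.0, 2.976]
force: [-3.5, 0.4, 10.9]
width: 0.0113
gripper_force: 25.0
```

Call:
{"op": "play_rows", "data": {
  "travel": [
    [0,0,-0.3],
    [0,0,-0.1],
    [-0.12,0,0],
    [0,0,0]
  ],
  "twist": [0,0,0,0]
}}

```text
t: 26.38
eef_pos: [0.4364, 0.1414, 0.0515]
ee_rot: [3.142, 0.0, 2.975]
force: [-0.3, 1.2, -1.0]
width: 0.011
gripper_force: 25.0
```

Call:
{"op": "play_rows", "data": {
  "travel": [
    [-0.1,0,0],
    [0,0,0]
  ],
  "twist": [0,0]
}}

```text
t: 26.62
eef_pos: [0.4388, 0.141, 0.0514]
ee_rot: [-3.141, -0.0, 2.975]
force: [-0.3, -0.1, -1.3]
width: 0.0111
gripper_force: 25.0
```

Call:
{"op": "play_rows", "data": {
  "travel": [
    [-0.1,0,0],
    [0,0,0]
  ],
  "twist": [0,0]
}}

```text
t: 26.88
eef_pos: [0.4413, 0.1407, 0.0515]
ee_rot: [3.142, 0.0, 2.975]
force: [-0.7, -0.9, -0.8]
width: 0.0113
gripper_force: 25.0
```

Call:
{"op": "play_rows", "data": {
  "travel": [
    [-0.1,0,0],
    [0,0,0]
  ],
  "twist": [0,0]
}}

```text
t: 27.12
eef_pos: [0.4438, 0.1403, 0.0516]
ee_rot: [3.142, 0.0, 2.975]
force: [0.4, -0.3, -0.9]
width: 0.0112
gripper_force: 25.0
```

Call:
{"op": "play_rows", "data": {
  "travel": [
    [-0.1,0,0],
    [0,0,0]
  ],
  "twist": [0,0]
}}

```text
t: 27.38
eef_pos: [0.4462, 0.1398, 0.0516]
ee_rot: [3.142, 0.0, 2.975]
force: [0.7, 0.1, -1.3]
width: 0.0112
gripper_force: 25.0
```

Call:
{"op": "play_rows", "data": {
  "travel": [
    [-0.1,0,0],
    [0,0,0]
  ],
  "twist": [0,0]
}}

```text
t: 27.62
eef_pos: [0.4478, 0.139, 0.0513]
ee_rot: [-3.141, -0.001, 2.975]
force: [-4.2, 1.1, -0.0]
width: 0.0113
gripper_force: 25.0
```

Call:
{"op": "play_rows", "data": {
  "travel": [
    [-0.1,0,0],
    [0,0,0]
  ],
  "twist": [0,0]
}}

```text
t: 27.88
eef_pos: [0.4493, 0.1383, 0.051]
ee_rot: [-3.14, -0.003, 2.975]
force: [-8.6, 1.7, 1.0]
width: 0.0112
gripper_force: 25.0
```

Touches give a foot distance of about 59 mm from the TCP (the pin slid about 4 mm) and a tilt of about 43.6°. I'll push on the wall until the TCP is at x≈0.4537, which sets the tilt to 35°.

Call:
{"op": "play_rows", "data": {
  "travel": [
    [0.15,0,0],
    [0,0,-0.32],
    [-0.15,0,0],
    [-0.1,0,0],
    [-0.1,0,0],
    [0,0,0]
  ],
  "twist": [0,0,0,0,0,0],
  "newtons": 15
}}

```text
t: 28.62
eef_pos: [0.4554, 0.1378, 0.0595]
ee_rot: [-3.141, -0.001, 2.975]
force: [-4.3, 1.5, -1.0]
width: 0.0112
gripper_force: 15.0
```

Call:
{"op": "play_rows", "data": {
  "travel": [
    [-0.05,0,0],
    [0,0,0]
  ],
  "twist": [0,0]
}}

```text
t: 28.88
eef_pos: [0.4564, 0.1375, 0.0595]
ee_rot: [-3.141, -0.001, 2.975]
force: [-5.3, 1.1, 1.6]
width: 0.0115
gripper_force: 15.0
```

Call:
{"op": "play_rows", "data": {
  "travel": [
    [0.3,0,0],
    [0.1,0,0],
    [0,0,0.16],
    [0,0,0.1],
    [0,0,0]
  ],
  "twist": [0,0,0,0,0]
}}

```text
t: 29.5
eef_pos: [0.4473, 0.1395, 0.0527]
ee_rot: [-3.141, -0.0, 2.975]
force: [-0.2, 1.0, -1.9]
width: 0.0114
gripper_force: 15.0
```

Call:
{"op": "play_rows", "data": {
  "travel": [
    [0,0,0.06],
    [0,0,0]
  ],
  "twist": [0,0]
}}

```text
t: 29.75
eef_pos: [0.4473, 0.1395, 0.0514]
ee_rot: [-3.141, -0.0, 2.975]
force: [-0.0, 0.5, -0.8]
width: 0.0113
gripper_force: 15.0
```

Call:
{"op": "play_rows", "data": {
  "travel": [
    [0,0,0.06],
    [0,0,0]
  ],
  "twist": [0,0]
}}

```text
t: 30.0
eef_pos: [0.4473, 0.1395, 0.05]
ee_rot: [-3.141, -0.0, 2.975]
force: [0.6, -0.2, -1.6]
width: 0.0118
gripper_force: 15.0
```

Call:
{"op": "play_rows", "data": {
  "travel": [
    [0,0,0.05],
    [0,0,0]
  ],
  "twist": [0,0]
}}

```text
t: 30.25
eef_pos: [0.4474, 0.1396, 0.0489]
ee_rot: [3.142, 0.0, 2.975]
force: [-0.7, 0.2, 0.7]
width: 0.0115
gripper_force: 15.0
```

Call:
{"op": "play_rows", "data": {
  "travel": [
    [0,0,0.05],
    [0,0,0]
  ],
  "twist": [0,0]
}}

```text
t: 30.5
eef_pos: [0.4474, 0.1397, 0.048]
ee_rot: [3.141, 0.0, 2.976]
force: [-2.6, -0.0, 7.0]
width: 0.0114
gripper_force: 15.0
```

Call:
{"op": "play_rows", "data": {
  "travel": [
    [0,0,-0.9],
    [0,0,-0.95],
    [0,0,-0.95],
    [0,0,-0.95],
    [0,0,-0.95],
    [0,0,-0.95],
    [-0.48,0,0],
    [-0.6,0,0]
  ],
  "twist": [0,0,0,0,0,0,0,0]
}}

```text
t: 31.5
eef_pos: [0.4743, 0.135, 0.1883]
ee_rot: [3.142, -0.0, 2.976]
force: [-0.0, -0.7, -1.0]
width: 0.0116
gripper_force: 15.0
```

Call:
{"op": "play_rows", "data": {
  "travel": [
    [-0.6,0,0],
    [-0.6,0,0],
    [-0.6,0,0],
    [0,0,0.3],
    [0,0,0.3],
    [0,0,0],
    [0,0,0],
    [0,0,0]
  ],
  "twist": [0,0,0,0,0,0,0,0]
}}

```text
t: 32.5
eef_pos: [0.5183, 0.1279, 0.1742]
ee_rot: [3.141, 0.001, 2.976]
force: [0.6, -0.2, -1.0]
width: 0.0117
gripper_force: 15.0
```

```bash
python3 - <<'E'
from disc import *
print('to go',-rel(np.array([.5183,.1279,.1714])),arm.get_state()['force'])
f=wrist();disc(f);print('to go',-rel(np.array([.5183,.1279,.1714])))
E
```

```text
to go [-0.01329095 -0.00715646 -2.81279149] [ 0.61337242 -0.20542151 -1.01172983]
[([310, 250, 18, 15, 225], [318.6, 257.6])]
[148.0, 148.0, 149.0, 117.0, 136.0, 132.0, 100.0, 181.0, 192.0, 196.0, 200.0, 200.0, 203.0, 206.0, 200.0, 87.0, 64.0, 83.0, 95.0, 104.0, 111.0, 124.0, 122.0, 126.0, 119.0, 113.0, 105.0, 91.0, 105.0, 162.0, 174.0, 177.0]
to go [-0.03371483  0.03242063 -2.79196953]
```

Call:
{"op": "play_rows", "data": {
  "travel": [
    [0,0,0.11],
    [-0.11,0,0.16],
    [-0.11,0,0.16],
    [0,0,0]
  ],
  "twist": [0,0,0,0]
}}

```text
t: 33.05
eef_pos: [0.5239, 0.1266, 0.1625]
ee_rot: [-3.141, -0.0, 2.975]
force: [-0.3, 0.0, -1.1]
width: 0.0117
gripper_force: 15.0
```

Call:
{"op": "play_rows", "data": {
  "travel": [
    [-0.055,0,0.08],
    [-0.055,0,0.08],
    [0,0,0]
  ],
  "twist": [0,0,0]
}}

```text
t: 33.42
eef_pos: [0.5264, 0.1262, 0.1589]
ee_rot: [-3.141, -0.0, 2.975]
force: [0.0, 0.0, -0.9]
width: 0.0113
gripper_force: 15.0
```

Call:
{"op": "play_rows", "data": {
  "travel": [
    [-0.055,0,0.08],
    [-0.055,0,0.08],
    [-0.055,0,0.08],
    [0,0,0]
  ],
  "twist": [0,0,0,0]
}}

```text
t: 33.92
eef_pos: [0.5306, 0.1256, 0.1529]
ee_rot: [-3.141, -0.0, 2.975]
force: [0.5, -0.3, -0.9]
width: 0.0115
gripper_force: 15.0
```

Call:
{"op": "play_rows", "data": {
  "travel": [
    [-0.055,0,0.08],
    [-0.055,0,0.08],
    [0,0,0]
  ],
  "twist": [0,0,0]
}}

```text
t: 34.3
eef_pos: [0.5333, 0.1251, 0.1489]
ee_rot: [-3.141, -0.0, 2.975]
force: [0.3, 0.8, -0.2]
width: 0.0113
gripper_force: 15.0
```

Call:
{"op": "play_rows", "data": {
  "travel": [
    [-0.055,0,0.08],
    [-0.055,0,0.08],
    [0,0,0]
  ],
  "twist": [0,0,0]
}}

```text
t: 34.67
eef_pos: [0.536, 0.1247, 0.1449]
ee_rot: [-3.141, -0.0, 2.975]
force: [0.8, 0.2, -0.6]
width: 0.0117
gripper_force: 15.0
```

Call:
{"op": "play_rows", "data": {
  "travel": [
    [-0.055,0,0.08],
    [0,0,0]
  ],
  "twist": [0,0]
}}

```text
t: 34.92
eef_pos: [0.537, 0.1246, 0.1435]
ee_rot: [3.142, -0.0, 2.976]
force: [-3.8, 1.9, 5.3]
width: 0.0115
gripper_force: 15.0
```

Call:
{"op": "play_rows", "data": {
  "travel": [
    [-0.04,0,0.055],
    [0,0,0]
  ],
  "twist": [0,0]
}}

```text
t: 35.17
eef_pos: [0.5374, 0.1244, 0.1427]
ee_rot: [-3.141, -0.001, 2.976]
force: [-8.9, 1.4, 12.9]
width: 0.0115
gripper_force: 15.0
```

The pin is seated: the TCP stands 27 mm off the eye along the normal, as predicted, and the reaction is along the normal. Now I release it, rise and go to the tag.

Call:
{"op": "play_rows", "data": {
  "travel": [
    [0,0,0],
    [0,0,0],
    [0,0,-0.3],
    [0,0,-0.8],
    [0,0,-1],
    [0,0,-1]
  ],
  "twist": [0,0,0,0,0,0],
  "fingers": 0.35
}}

```text
t: 35.92
eef_pos: [0.5384, 0.1242, 0.2203]
ee_rot: [-3.141, 0.0, 2.975]
force: [-0.0, 0.4, 0.0]
width: 0.0304
gripper_force: 0.0
```

Call:
{"op": "play_rows", "data": {
  "travel": [
    [0.3,-1,0],
    [0.3,-1,0],
    [0.3,-1,0],
    [0.3,-1,0],
    [0.3,-1,0],
    [0.3,-1,0],
    [0,0,0],
    [0,0,0]
  ],
  "twist": [0,0,0,0,0,0,0,0.42],
  "fingers": 1
}}

```text
t: 36.92
eef_pos: [0.469, -0.0168, 0.2193]
ee_rot: [3.141, 0.0, 2.91]
force: [0.9, -0.0, 0.3]
width: 0.0877
gripper_force: 0.0
```

```bash
python3 - <<'E'
from disc import *
s=arm.get_state();f=wrist();np.save('w10.npy',f,allow_pickle=True)
R=rot(s['ee_rot']);print(s['eef_pos'],s['ee_rot'],'to go tool units',(R.T@(np.array([.4412,-.1736,.02])-s['eef_pos'])/.025).round(2))
iso=np.load('iso.npy');e=pts(iso,1.22)['eye'];n=(F(iso,0,0,.1)-F(iso,0,0,0))/.1
print([proj(f,e+n*h).round(1).tolist() for h in (0,.005,.051)])
for n_ in ('tag','lock_pin'):
  for m in models.silhouettes(n_,'wrist'): print(n_,round(m['confidence'],2),np.round(m['extent'],1))
t=np.array([.4899,-.185,.005]);print('eye pred',proj(f,t))
# whitish tag mask
E
```

```text
[ 0.4689934  -0.01682075  0.21933228] [3.14136358e+00 4.45462219e-04 2.91032525e+00] to go tool units [-0.35 -6.36  7.97]
[[481.7, 258.4], [484.4, 257.8], [515.3, 250.2]]
tag 0.83 [196.1 195.2  44.3  78.3]
tag 0.8 [295.8 193.4  62.6  29.9]
eye pred [204.01709975 224.40400964]
```

Call:
{"op": "play_rows", "data": {
  "travel": [
    [-0.05,-0.9,0],
    [-0.05,-0.9,0],
    [-0.05,-0.9,0],
    [-0.05,-0.9,0],
    [-0.05,-0.9,0.5],
    [-0.05,-0.9,1],
    [-0.05,-0.96,1],
    [0,0,1]
  ],
  "twist": [0,0,0,0,0,0,0,0]
}}

```text
t: 38.08
eef_pos: [0.4413, -0.1741, 0.1308]
ee_rot: [-3.141, -0.0, 2.913]
force: [0.5, 0.1, -0.0]
width: 0.0877
gripper_force: 0.0
```

Call:
{"op": "play_rows", "data": {
  "travel": [
    [0,0,1],
    [0,0,1],
    [0,0,1],
    [0,0,0.7],
    [0,0,0],
    [0,0,0]
  ],
  "twist": [0,0,0,0,0,0]
}}

```text
t: 38.83
eef_pos: [0.442, -0.173, 0.0397]
ee_rot: [-3.142, 0.001, 2.913]
force: [0.8, 0.0, -0.2]
width: 0.0879
gripper_force: 0.0
```

```bash
python3 - <<'E'
from disc import *
s=arm.get_state();R=rot(s['ee_rot']);print(s['eef_pos'],s['ee_rot'],s['width'],'to go',(R.T@(np.array([.4412,-.1736,.02])-s['eef_pos'])/.025).round(2))
E
```

```text
[ 0.44199528 -0.17298635  0.03969171] [-3.14153817e+00  5.03674569e-04  2.91343698e+00] 0.08791455094817495 to go [ 0.03 -0.03  0.79]
```

Call:
{"op": "play_rows", "data": {
  "travel": [
    [0.03,-0.03,0.4],
    [0,0,0.36],
    [0,0,0],
    [0,0,0]
  ],
  "twist": [0,0,0,0]
}}

```text
t: 39.33
eef_pos: [0.4405, -0.1736, 0.02]
ee_rot: [-3.142, -0.0, 2.912]
force: [-0.6, 0.4, -0.2]
width: 0.0876
gripper_force: 0.0
```

Call:
{"op": "play_rows", "data": {
  "travel": [
    [0,0,0],
    [0,0,0],
    [0,0,0],
    [0,0,0]
  ],
  "twist": [0,0,0,0],
  "fingers": 0.3,
  "newtons": 25
}}

```text
t: 39.83
eef_pos: [0.4406, -0.1736, 0.0202]
ee_rot: [3.142, 0.0, 2.912]
force: [-0.5, -0.4, -0.4]
width: 0.0533
gripper_force: 0.0
```

Call:
{"op": "play_rows", "data": {
  "travel": [
    [0,0,0],
    [0,0,0],
    [0,0,0],
    [0,0,0]
  ],
  "twist": [0,0,0,0]
}}

```text
t: 40.33
eef_pos: [0.4406, -0.1736, 0.0202]
ee_rot: [3.142, 0.0, 2.912]
force: [0.4, 0.1, 0.3]
width: 0.0494
gripper_force: 25.0
```

Call:
{"op": "play_rows", "data": {
  "travel": [
    [0,0,-0.2],
    [0,0,-0.6],
    [0,0,-1],
    [0,0,-1],
    [0,0,-1],
    [0,0,-1],
    [0,0,-1],
    [0,0,0]
  ],
  "twist": [0,0,0,0,0,0,0,0]
}}

```text
t: 41.32
eef_pos: [0.4417, -0.1736, 0.1673]
ee_rot: [3.141, 0.004, 2.913]
force: [-0.3, -0.7, -0.5]
width: 0.0494
gripper_force: 25.0
```

```bash
python3 - <<'E'
from disc import *
s=arm.get_state();f=wrist();np.save('w11.npy',f,allow_pickle=True)
R=rot(s['ee_rot']);print(s['eef_pos'],s['width'],s['gripper_force'])
for m in models.silhouettes('tag','wrist'): print(round(m['confidence'],2),np.round(m['extent'],1))
# tag in tool frame prediction: rear end at tool x=+.045, z=+.0175
for z in (.015,.0175): print([proj(f,R@np.array([.045,y,z])+s['eef_pos']).round(1).tolist() for y in(-.025,.025)])
g=f['pixels'].astype(int).min(2);print(g[100:236:4,320].tolist())
E
```

```text
[ 0.44167497 -0.17361575  0.16728054] 0.04941385204926282 24.99670386314392
0.76 [427.6 195.5  72.1  33.2]
0.65 [320.8 249.6  84.  140.4]
[[275.8, 178.7], [363.9, 178.7]]
[[276.5, 177.9], [363.3, 177.9]]
[44, 43, 47, 49, 47, 46, 42, 39, 39, 41, 45, 54, 115, 48, 49, 47, 47, 51, 50, 49, 131, 239, 233, 236, 235, 235, 234, 209, 235, 233, 233, 235, 156, 237]
```

The tag is held level at 49.4 mm opening. I carry it to the right part of the slope and pre-tilt it there, eye end up, by pressing its tip lightly on the face.

Call:
{"op": "play_rows", "data": {
  "travel": [
    [0,0,0],
    [0.14,1,0],
    [0.14,1,0],
    [0.14,1,0],
    [0.14,1,0],
    [0.14,1,0],
    [0.14,1,0],
    [0.14,1,0]
  ],
  "twist": [-0.42,0,0,0,0,0,0,0]
}}

```text
t: 42.42
eef_pos: [0.4446, 0.0037, 0.1642]
ee_rot: [-3.141, -0.002, 2.975]
force: [0.8, -0.2, 0.7]
width: 0.0494
gripper_force: 25.0
```

Call:
{"op": "play_rows", "data": {
  "travel": [
    [0.14,1,0],
    [0,1,0],
    [0,1,0],
    [0,0.7,0],
    [0,0,0.8],
    [0,0,0.8],
    [0,0,0],
    [0,0,0]
  ],
  "twist": [0,0,0,0,0,0,0,0]
}}

```text
t: 43.42
eef_pos: [0.4574, 0.0949, 0.1255]
ee_rot: [-3.141, 0.0, 2.975]
force: [-0.7, 0.9, -1.3]
width: 0.0491
gripper_force: 25.0
```

```bash
python3 - <<'E'
from disc import *
s=arm.get_state();print(rel(np.array([.5755,.167,0])),s['force'],s['ee_rot'],s['width'])
E
```

```text
[-104.73110094  -90.38361751  125.53830346] [-0.67252238  0.94816886 -1.29556106] [-3.14134562e+00  5.89913480e-05  2.97546502e+00] 0.04912832837360621
```

Call:
{"op": "play_rows", "data": {
  "travel": [
    [0,0,0.7],
    [0,0,0.7],
    [0,0,0.4],
    [0,0,0.2],
    [0,0,0.2],
    [0,0,0.2],
    [0,0,0.2],
    [0,0,0]
  ],
  "twist": [0,0,0,0,0,0,0,0]
}}

```text
t: 44.42
eef_pos: [0.4571, 0.0949, 0.0599]
ee_rot: [-3.141, -0.0, 2.975]
force: [-1.6, 0.8, 1.7]
width: 0.0497
gripper_force: 25.0
```

```bash
cat > tagt.py <<'E'
from disc import *
s=arm.get_state();f=wrist();R=rot(s['ee_rot']);np.save('wt.npy',f,allow_pickle=True)
print(s['eef_pos'],s['force'])
for d in (0,10,20,30):
    t=np.radians(d);print(d,proj(f,R@np.array([.045*np.cos(t),0,.0165+.045*np.sin(t)])+s['eef_pos']).round(1)[1])
g=f['pixels'].astype(int).min(2);print([(v,int(g[v,310:330].mean())) for v in range(150,236,3)])
E
python3 tagt.py
```

```text
[0.45707872 0.0948925  0.05989051] [-1.56095229  0.83351108  1.72854059]
0 178.2
10 176.7
20 177.6
30 180.4
[(150, 65), (153, 38), (156, 38), (159, 38), (162, 37), (165, 37), (168, 38), (171, 39), (174, 40), (177, 38), (180, 192), (183, 243), (186, 241), (189, 241), (192, 241), (195, 240), (198, 240), (201, 239), (204, 240), (207, 161), (210, 240), (213, 240), (216, 240), (219, 240), (222, 241), (225, 179), (228, 238), (231, 242), (234, 242)]
```

Call:
{"op": "play_rows", "data": {
  "travel": [
    [0,0,-0.4],
    [0,0,-1],
    [0,0,-1],
    [0,0,-1],
    [0,0,-1],
    [0,0,-1],
    [0,0,-0.2],
    [0,0,0]
  ],
  "twist": [0,0,0,0,0,0,0,0]
}}

```text
t: 45.48
eef_pos: [0.457, 0.0948, 0.2002]
ee_rot: [3.141, 0.0, 2.975]
force: [-0.5, -0.3, -1.0]
width: 0.0494
gripper_force: 25.0
```

Call:
{"op": "play_rows", "data": {
  "travel": [
    [-0.15,0.85,0],
    [-0.15,0.85,0],
    [0,0,0],
    [0,0,0]
  ],
  "twist": [0,0,0,0]
}}

```text
t: 45.98
eef_pos: [0.4714, 0.1359, 0.1995]
ee_rot: [-3.14, -0.001, 2.976]
force: [-0.1, -0.3, -0.1]
width: 0.049
gripper_force: 25.0
```

```bash
cat > tg.py <<'E'
from disc import *
def width(f):
    g=f['pixels'].astype(int).min(2)>200; return [int(g[v,240:400].sum()) for v in (184,190,196,202)]
def wp(f,s,d,r=.045):
    R=rot(s['ee_rot']);t=np.radians(d)
    a=[proj(f,R@np.array([r*np.cos(t),y,.0165+r*np.sin(t)-.0025*np.cos(t)])+s['eef_pos']) for y in(-.025,.025)]; return round(a[1][0]-a[0][0],1),round(a[0][1],1)
E
python3 - <<'E'
from tg import *
s=arm.get_state();f=wrist();np.save('wt2.npy',f,allow_pickle=True)
print(rel(np.array([.5755,.167,0])),s['force'],s['width'])
for n in('w11','wt','wt2'): print(n,width(np.load(n+'.npy',allow_pickle=True).item()))
for d in (0,10,15,20,25,30): print(d,[wp(f,s,d,r) for r in (.043,.035)])
E
```

```text
[-97.60126638 -47.85706006 199.69144418] [-0.05820354 -0.30862506 -0.09034773] 0.04895729867853997
w11 [79, 88, 87, 88]
wt [72, 79, 79, 79]
wt2 [73, 79, 79, 79]
0 [(np.float64(88.3), np.float64(182.5)), (np.float64(87.1), np.float64(196.2))]
10 [(np.float64(84.3), np.float64(180.9)), (np.float64(83.9), np.float64(194.4))]
15 [(np.float64(82.4), np.float64(181.0)), (np.float64(82.3), np.float64(194.2))]
20 [(np.float64(80.6), np.float64(181.5)), (np.float64(80.8), np.float64(194.4))]
25 [(np.float64(78.8), np.float64(182.6)), (np.float64(79.4), np.float64(195.0))]
30 [(np.float64(77.2), np.float64(184.1)), (np.float64(78.0), np.float64(196.0))]
```

Call:
{"op": "play_rows", "data": {
  "travel": [
    [-0.06,0,0.6],
    [0,0,0.6],
    [0,0,0.08],
    [-0.11,0,0.16],
    [-0.11,0,0.16],
    [0,0,0]
  ],
  "twist": [0,0,0,0,0,0]
}}

```text
t: 46.78
eef_pos: [0.4788, 0.1344, 0.1602]
ee_rot: [3.142, 0.0, 2.975]
force: [-2.0, 0.2, 2.3]
width: 0.0494
gripper_force: 25.0
```

Call:
{"op": "play_rows", "data": {
  "travel": [
    [-0.11,0,0.16],
    [-0.11,0,0.16],
    [0,0,0]
  ],
  "twist": [0,0,0]
}}

```text
t: 47.15
eef_pos: [0.484, 0.1334, 0.1518]
ee_rot: [-3.141, -0.0, 2.975]
force: [-2.0, -0.2, 1.7]
width: 0.0493
gripper_force: 25.0
```

```bash
cat > c.py <<'E'
from tg import *
s=arm.get_state();f=wrist();np.save('wt3.npy',f,allow_pickle=True)
print(rel(np.array([.5755,.167,0])),s['force'],s['width'],width(f))
for d in (0,10,20,30,40): print(d,wp(f,s,d,.043),end=' ')
g=f['pixels'].astype(int).min(2);print([(v,int(g[v,310:330].mean())) for v in range(160,200,2)])
E
python3 c.py
```

```text
[-84.82936371 -48.08900517 151.93569291] [-2.03305613 -0.17519692  1.68397453] 0.049269741597299535 [0, 68, 73, 74]
0 (np.float64(88.3), np.float64(182.5)) 10 (np.float64(84.3), np.float64(180.9)) 20 (np.float64(80.6), np.float64(181.5)) 30 (np.float64(77.2), np.float64(184.1)) 40 (np.float64(74.1), np.float64(188.3)) [(160, 44), (162, 44), (164, 45), (166, 45), (168, 45), (170, 46), (172, 46), (174, 47), (176, 47), (178, 47), (180, 46), (182, 46), (184, 44), (186, 145), (188, 233), (190, 231), (192, 228), (194, 229), (196, 228), (198, 228)]
```

```bash
python3 - <<'E'
from tg import *
iso=np.load('iso.npy');e=pts(iso,1.22)['eye'];n=(F(iso,0,0,.1)-F(iso,0,0,0))/.1
o=np.zeros((500,800,3),np.uint8)
for i,c in enumerate(('top','scene')):
    f=imaging.grab_frame(c);P=e+n*.051;u,v=proj(f,P).astype(int);p=cv2.cvtColor(f['pixels'],4)
    q=cv2.resize(p[max(v-45,0):v+45,u-36:u+36],(400,500),interpolation=2);o[:,i*400:i*400+400]=q
    print(c,u,v,[proj(f,e+n*h).round(1).tolist() for h in(0,.051)])
    for nm in('tag','lock_pin'): print(nm,[(round(b['confidence'],2),np.round(b['extent']).tolist()) for b in models.boxes_of(nm,c)])
cv2.imwrite('pics/z.png',o)
E
```

```text
top 203 190 [[211.1, 182.5], [203.4, 190.3]]
tag [(0.83, [286.0, 221.0, 23.0, 8.0]), (0.64, [437.0, 180.0, 27.0, 39.0])]
lock_pin []
scene 250 142 [[259.2, 148.4], [250.7, 142.7]]
tag [(0.85, [398.0, 271.0, 34.0, 16.0]), (0.67, [345.0, 249.0, 44.0, 29.0]), (0.54, [236.0, 160.0, 7.0, 12.0]), (0.47, [280.0, 212.0, 11.0, 16.0])]
lock_pin []
```

View pics/z.png

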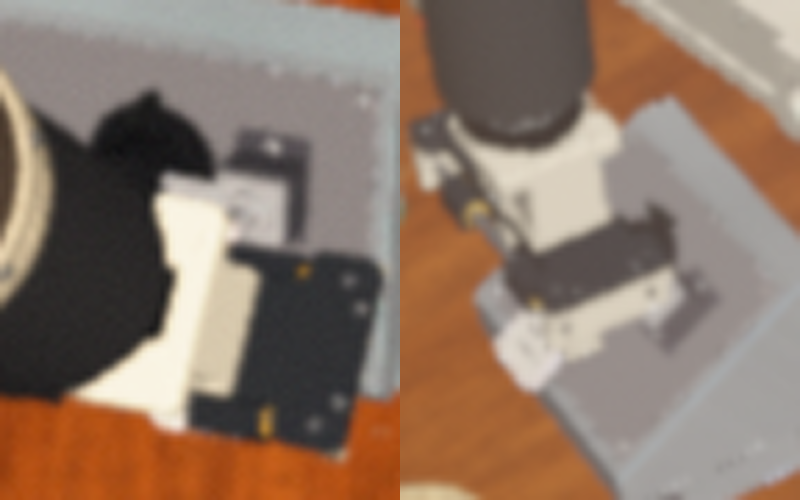

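The top view shows the collar sitting on the tail at about (210,183). The tag has tilted to about 37° because its rim rests on the stem top, roughly 2–3 mm too far upslope. I'll back off, shift it downslope and try again.

Call:
{"op": "play_rows", "data": {
  "travel": [
    [0.11,0,-0.16],
    [0.11,0,-0.16],
    [0.1,0,0.07],
    [0,0,0],
    [-0.11,0,0.16],
    [-0.11,0,0.16],
    [0,0,0]
  ],
  "twist": [0,0,0,0,0,0,0]
}}

```text
t: 48.38
eef_pos: [0.4815, 0.1337, 0.1498]
ee_rot: [-3.141, -0.001, 2.975]
force: [-0.0, -0.4, -0.8]
width: 0.0492
gripper_force: 25.0
```

```bash
python3 c.py
```

```text
[-87.31270469 -48.15245526 150.02163912] [-0.04719399 -0.35445498 -0.75799033] 0.049214248644938424 [0, 71, 74, 75]
0 (np.float64(88.3), np.float64(182.5)) 10 (np.float64(84.3), np.float64(180.9)) 20 (np.float64(80.6), np.float64(181.5)) 30 (np.float64(77.2), np.float64(184.1)) 40 (np.float64(74.1), np.float64(188.3)) [(160, 45), (162, 45), (164, 44), (166, 44), (168, 45), (170, 45), (172, 46), (174, 46), (176, 46), (178, 47), (180, 47), (182, 45), (184, 104), (186, 230), (188, 234), (190, 231), (192, 230), (194, 231), (196, 230), (198, 229)]
```

Call:
{"op": "play_rows", "data": {
  "travel": [
    [-0.11,0,0.16],
    [-0.11,0,0.16],
    [0,0,0]
  ],
  "twist": [0,0,0]
}}

```text
t: 48.8
eef_pos: [0.4869, 0.1329, 0.142]
ee_rot: [-3.141, -0.001, 2.975]
force: [0.8, 0.7, 0.3]
width: 0.0491
gripper_force: 25.0
```

```bash
python3 c.py
```

```text
[-81.84746119 -48.1435919  142.17214668] [0.84261312 0.7016662  0.30213531] 0.04905885801460409 [0, 71, 74, 75]
0 (np.float64(88.3), np.float64(182.5)) 10 (np.float64(84.3), np.float64(180.9)) 20 (np.float64(80.6), np.float64(181.5)) 30 (np.float64(77.2), np.float64(184.1)) 40 (np.float64(74.1), np.float64(188.3)) [(160, 44), (162, 44), (164, 45), (166, 45), (168, 46), (170, 46), (172, 46), (174, 47), (176, 47), (178, 47), (180, 46), (182, 44), (184, 104), (186, 230), (188, 234), (190, 231), (192, 230), (194, 230), (196, 230), (198, 230)]
```

The force is near zero and the tilt hasn't changed while the tag went down, so the eye is on the stem. I carry on down along it.

Call:
{"op": "play_rows", "data": {
  "travel": [
    [-0.11,0,0.16],
    [-0.11,0,0.16],
    [-0.11,0,0.16],
    [-0.11,0,0.16],
    [-0.11,0,0.16],
    [0,0,0]
  ],
  "twist": [0,0,0,0,0,0]
}}

```text
t: 49.6
eef_pos: [0.5005, 0.1306, 0.122]
ee_rot: [-3.141, -0.001, 2.975]
force: [0.1, -0.1, -0.1]
width: 0.0495
gripper_force: 25.0
```

Call:
{"op": "play_rows", "data": {
  "travel": [
    [-0.055,0,0.08],
    [-0.055,0,0.08],
    [0,0,0]
  ],
  "twist": [0,0,0]
}}

```text
t: 49.98
eef_pos: [0.5032, 0.1302, 0.1183]
ee_rot: [-3.141, -0.0, 2.975]
force: [0.2, -0.2, -1.2]
width: 0.0495
gripper_force: 25.0
```

Call:
{"op": "play_rows", "data": {
  "travel": [
    [-0.055,0,0.08],
    [-0.03,0,0.04],
    [0,0,0]
  ],
  "twist": [0,0,0]
}}

```text
t: 50.35
eef_pos: [0.5053, 0.1299, 0.1153]
ee_rot: [-3.141, -0.0, 2.975]
force: [0.4, 0.0, -1.0]
width: 0.0491
gripper_force: 25.0
```

Call:
{"op": "play_rows", "data": {
  "travel": [
    [-0.03,0,0.04],
    [0,0,0]
  ],
  "twist": [0,0]
}}

```text
t: 50.6
eef_pos: [0.506, 0.1298, 0.1144]
ee_rot: [-3.142, -0.0, 2.975]
force: [0.4, 0.5, -0.7]
width: 0.0495
gripper_force: 25.0
```

```bash
python3 c.py
```

```text
[-62.47663704 -48.02164103 114.39587791] [ 0.37863587  0.46581399 -0.65589276] 0.04953048082060015 [0, 71, 75, 75]
0 (np.float64(88.3), np.float64(182.5)) 10 (np.float64(84.3), np.float64(180.9)) 20 (np.float64(80.6), np.float64(181.5)) 30 (np.float64(77.2), np.float64(184.1)) 40 (np.float64(74.1), np.float64(188.3)) [(160, 46), (162, 45), (164, 45), (166, 45), (168, 45), (170, 46), (172, 46), (174, 45), (176, 44), (178, 44), (180, 45), (182, 43), (184, 102), (186, 227), (188, 231), (190, 228), (192, 228), (194, 228), (196, 228), (198, 227)]
```

Call:
{"op": "play_rows", "data": {
  "travel": [
    [-0.08,0,0.09],
    [-0.08,0,0.09],
    [-0.08,0,0.1],
    [0,0,0]
  ],
  "twist": [0,0,0,0],
  "newtons": 10
}}

```text
t: 51.15
eef_pos: [0.512, 0.1287, 0.1071]
ee_rot: [-3.141, -0.0, 2.975]
force: [-0.6, 0.7, 0.4]
width: 0.0495
gripper_force: 10.0
```

Call:
{"op": "play_rows", "data": {
  "travel": [
    [0,0,0],
    [0,0,0],
    [0,0,0],
    [0,0,0]
  ],
  "twist": [0,0,0,0],
  "fingers": 0.7
}}

```text
t: 51.65
eef_pos: [0.512, 0.1288, 0.1075]
ee_rot: [3.141, 0.0, 2.975]
force: [0.1, -0.7, 0.4]
width: 0.0614
gripper_force: 0.0
```

Call:
{"op": "play_rows", "data": {
  "travel": [
    [0.2,0,-0.3],
    [0.3,0,-0.8],
    [0.5,0,-1],
    [0.5,0,-1],
    [0,0,-1],
    [-0.5,0,-1],
    [-1,0,-1],
    [-1,0,0]
  ],
  "twist": [0,0,0,0,0,0,0,0]
}}

```text
t: 52.65
eef_pos: [0.538, 0.1251, 0.2632]
ee_rot: [3.139, 0.004, 2.976]
force: [-0.1, -0.1, -1.2]
width: 0.0617
gripper_force: 0.0
```

Call:
{"op": "play_rows", "data": {
  "travel": [
    [-1,0,0],
    [-1,0,0],
    [0,0,0]
  ],
  "twist": [0,0,0]
}}

```text
t: 53.02
eef_pos: [0.5866, 0.1161, 0.2597]
ee_rot: [-3.141, -0.0, 2.974]
force: [-0.5, -0.3, -0.2]
width: 0.0612
gripper_force: 0.0
```

```bash
python3 - <<'E'
from tg import *
s=arm.get_state();f=wrist();np.save('wf.npy',f,allow_pickle=True);save(f,'wf.png');print(s['eef_pos'],s['t'])
iso=np.load('iso.npy');e=pts(iso,1.22)['eye'];n=(F(iso,0,0,.1)-F(iso,0,0,0))/.1
print('stem',[(h,proj(f,e+n*h).round(1).tolist()) for h in (0,.005,.008,.02,.03,.051)])
for nm in('tag','lock_pin'):
  for m in models.silhouettes(nm,'wrist'):
    ys,xs=np.nonzero(m['pixels']);print(nm,round(m['confidence'],2),np.round(m['extent'],1).tolist())
# predicted tag corners hung: eye n=.0085, rear end
for a in (15,20,25,30):
  t=np.radians(a);U_=(F(iso,.1,0,0)-F(iso,0,0,0))/.1;d=-U_*np.cos(t)-n*np.sin(t);c=e+n*.0085;print(a,'rear end',proj(f,c+d*.095).round(1),'off face',33.5+8.5-95*np.sin(t))
E
```

```text
[0.58664026 0.11608288 0.25971324] 53.025
stem [(0, [320.6, 164.5]), (0.005, [320.6, 162.2]), (0.008, [320.6, 160.8]), (0.02, [320.6, 154.9]), (0.03, [320.5, 149.6]), (0.051, [320.5, 137.0])]
tag 0.82 [321.2, 135.5, 48.6, 64.2]
tag 0.71 [23.6, 33.2, 47.2, 53.6]
tag 0.67 [183.9, 116.4, 59.5, 32.2]
tag 0.61 [148.3, 226.2, 65.7, 36.1]
tag 0.45 [186.2, 18.8, 60.4, 34.7]
lock_pin 0.92 [321.1, 150.9, 14.1, 40.1]
15 rear end [320.4  99.9] off face 17.41219071526053
20 rear end [320.5 106.1] off face 9.508086384061471
25 rear end [320.5 112.3] off face 1.8512651346335502
30 rear end [320.5 118.7] off face -5.499999999999993
```

```bash
python3 - <<'E'
from tg import *
from scipy.optimize import least_squares
f=np.load('wf.npy',allow_pickle=True).item()
m=max(models.silhouettes('tag','wrist'),key=lambda m:-abs(m['extent'][0]-321)-abs(m['extent'][1]-135))['pixels']
w=m.sum(1);print('tag row widths',[(v,int(w[v])) for v in range(98,176,3)])
iso=np.load('iso.npy');e=pts(iso,1.22)['eye'];U_=(F(iso,.1,0,0)-F(iso,0,0,0))/.1;n=(F(iso,0,0,.1)-F(iso,0,0,0))/.1
yv=np.cross(n,U_)
for h in (.0085,.012,.02):
  for a in (10,15,20,25,30):
    t=np.radians(a);d=-U_*np.cos(t)-n*np.sin(t);nn=n*np.cos(t)-U_*np.sin(t);c=e+n*h+nn*.0025
    P=lambda s,y:proj(f,c+d*s+yv*y)
    print(h,a,'end row',P(.095,0)[1].round(1),'w',abs(P(.09,.025)[0]-P(.09,-.025)[0]).round(1),'top row',P(-.015,0)[1].round(1),'shoulder row',P(.036,0)[1].round(1),'w',abs(P(.036,.025)[0]-P(.036,-.025)[0]).round(1),'end off',round(33.5+h*1e3-95*np.sin(t),1))
g=f['pixels'][:,:,:].astype(int)
for u in (307,334,321): print(u,[(v,g[v,u-1:u+2].mean(0).astype(int).tolist()) for v in range(126,182,3)])
E
```

```text
tag row widths [(98, 0), (101, 14), (104, 43), (107, 44), (110, 44), (113, 44), (116, 45), (119, 46), (122, 47), (125, 47), (128, 39), (131, 35), (134, 32), (137, 28), (140, 23), (143, 19), (146, 17), (149, 18), (152, 18), (155, 18), (158, 27), (161, 32), (164, 30), (167, 0), (170, 0), (173, 0)]
0.0085 10 end row 92.1 w 44.2 top row 171.7 shoulder row 131.1 w 48.2 end off 25.5
0.0085 15 end row 98.1 w 43.3 top row 170.6 shoulder row 133.2 w 47.8 end off 17.4
0.0085 20 end row 104.2 w 42.4 top row 169.5 shoulder row 135.4 w 47.3 end off 9.5
0.0085 25 end row 110.4 w 41.7 top row 168.3 shoulder row 137.8 w 46.9 end off 1.9
0.0085 30 end row 116.8 w 41.0 top row 167.0 shoulder row 140.2 w 46.6 end off -5.5
0.012 10 end row 89.9 w 44.7 top row 170.1 shoulder row 129.2 w 48.8 end off 29.0
0.012 15 end row 96.0 w 43.8 top row 169.0 shoulder row 131.3 w 48.3 end off 20.9
0.012 20 end row 102.2 w 42.9 top row 167.9 shoulder row 133.6 w 47.9 end off 13.0
0.012 25 end row 108.6 w 42.1 top row 166.7 shoulder row 136.0 w 47.5 end off 5.4
0.012 30 end row 115.0 w 41.4 top row 165.4 shoulder row 1
[... 1113 characters left out ...]
(153, [220, 199, 180]), (156, [230, 217, 207]), (159, [233, 223, 216]), (162, [234, 223, 217]), (165, [237, 226, 220]), (168, [206, 199, 192]), (171, [204, 197, 190]), (174, [200, 193, 186]), (177, [173, 167, 161]), (180, [108, 103, 103])]
321 [(126, [190, 182, 174]), (129, [196, 188, 181]), (132, [201, 200, 194]), (135, [168, 162, 156]), (138, [150, 145, 140]), (141, [136, 130, 127]), (144, [126, 121, 118]), (147, [146, 141, 135]), (150, [145, 140, 135]), (153, [144, 139, 134]), (156, [143, 138, 133]), (159, [181, 155, 128]), (162, [235, 222, 212]), (165, [239, 228, 221]), (168, [196, 189, 182]), (171, [174, 168, 161]), (174, [204, 197, 189]), (177, [177, 170, 164]), (180, [110, 105, 105])]
```

The hung tag fits an eye about 4–7 mm above lock_eye's collar level, its lower end leaning on the slope and the collar on the tail. I'll check that it is at rest, then hand in.

```bash
python3 - <<'E'
from tg import *
a=np.load('wf.npy',allow_pickle=True).item()['pixels'].astype(int)
for _ in range(4): f=wrist()
d=np.abs(f['pixels'].astype(int)-a)[90:190,280:370].mean();s=arm.get_state();print('diff',d,s['t'],s['force'])
if d<4: print(arm.job_done())
E
```

```text
diff 5.805259259259259 53.425 [-0.30869307 -0.15337511 -0.67179066]
```

```bash
python3 - <<'E'
from tg import *
a=wrist()
for _ in range(6): f=wrist()
d=np.abs(f['pixels'].astype(int)-a['pixels'].astype(int))[90:190,280:370].mean()
models.boxes_of
print('diff',d,[np.round(m['extent'],1).tolist() for m in models.boxes_of('tag','wrist')][:2],[np.round(m['extent'],1).tolist() for m in models.boxes_of('lock_pin','wrist')],arm.get_state()['eef_pos'])
if d<3: print(arm.job_done())
E
```

```text
diff 2.2545185185185184 [[183.9, 117.3, 59.1, 31.4], [318.4, 133.4, 44.9, 65.2]] [[320.4, 149.9, 11.5, 42.3]] [0.58592788 0.11639478 0.25990811]
the job is handed in; nothing more can be done
None
```

I handed the job in: the lever is at its off stop, the pin is seated with its collar on the tail, the tag hangs low on the stem, and the gripper is clear. The final camera check was of the pin and tag only; I did not re-check the punch or the other things on the bench.

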